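# Dry-stack two plaster tiers and open the sealer pot

## Task

Get the tiered plaster stand ready for sealing: lay the larger plain plaster disc flat in the centre of the banding wheel's plate and the smaller one flat and centred on top of it, and let go of them. Then unlock the sealer pot's cap: nobody can see which way it opens, so try turning it both ways, do not force it, and turn it well round the way that goes before pulling it off. Finish while still holding the cap in the gripper, level and still, about a hand's width straight above the open pot; leave the other castings, the bowl and the brush where they are.

Things in the scene. Friction and masses are not known exactly. Their poses are not given: they have to be found in the camera images.
- tier_large: the larger of the two plain flat plaster discs: 60 mm across, 22 mm thick, lying flat on the bench. Origin: centre of its underside; z up.
- tier_small: the smaller plain flat plaster disc: 44 mm across, 22 mm thick, lying flat on the bench. Origin: centre of its underside; z up.
- wheel: low aluminium banding wheel, fixed to the bench (it does not turn): its flat round plate is 130 mm across, top 30 mm above the bench. Origin: its centre at bench level.
- wheel_top (a point): the centre of the banding wheel's plate, on its top face.
- pot: round steel sealer pot, 80 mm across, in a bracket screwed to the bench (110 by 100 mm, along the pot's x and y); it cannot move or turn. Its shoulder is 72 mm above the bench; the neck is 24 mm across, hidden by the cap. Origin: on the pot's axis at bench level; z up.
- pot_mouth (a point): the top of the pot's neck, on the pot's axis, 101 mm above the bench. Tabs on the neck catch two lugs inside the cap. Which way the cap opens cannot be seen and differs from pot to pot. The wrong way it turns only 5 to 10 degrees and meets a hard stop. While locked it lifts only about 3 mm. Once lifted 25 mm it is clear of the neck.
- cap: the pot's black plastic cap, sixteen-sided, 54 mm across, 36 mm high, 60 g; grip its sides from above at any yaw. Origin: on its axis at the lower rim, z up; fitted, rim 75 mm and top 111 mm above the bench; locked, its x is along the pot's x. Turned the right way it goes easily, without rising; from 45 to 130 degrees it lifts straight off (aim for about 70).
- heart_a: bystander: a plaster casting of a heart, about 65 mm, 28 mm high; to be left alone.
- heart_b: bystander: a plaster casting of a heart, about 70 mm, 28 mm high; to be left alone.
- butterfly: bystander: a plaster casting of a butterfly, about 130 by 100 mm, 27 mm high; to be left alone.
- rose: bystander: a plaster casting of a rose, 52 mm across, 29 mm high; to be left alone.
- dragonfly: bystander: a plaster casting of a dragonfly, about 65 mm, 16 mm high; to be left alone.
- bowl: bystander: a black rubber mixing bowl, 136 mm across, 75 mm high; to be left alone.
- brush: bystander: a brush lying on the bench; to be left alone.
There are look-alikes about, which are no part of the job. What is shaped like the pot but orange or turquoise is not meant.

How it is judged:
On the way, in this order (a step that is already met when the one before it is completed fails the run):
1. the larger disc lies flat and centred on the wheel's plate, let go (horizontal distance between tier_large and wheel_top below 0.012 m and z of tier_large in the frame of wheel_top between -0.004 and 0.004 m and angle between tier_large's own z axis and vertical below 0.1 rad and contact force between the fingers and tier_large below 0.2 N), for 0.2 s.
2. the smaller disc lies flat and centred on the larger one, let go (all of step 1 and horizontal distance between tier_small and tier_large below 0.009 m and z of tier_small in the frame of tier_large between 0.018 and 0.026 m and angle between tier_small's own z axis and vertical below 0.1 rad and contact force between the fingers and tier_small below 0.2 N), for 0.2 s.
3. the cap, still seated on the neck, has been turned out of its lock (angle between the x axis of cap and the x axis of pot, either way round above 0.65 rad and z of cap in the frame of pot_mouth below -0.018 m), for 0.05 s.
At the end, for the whole second after the job is handed in: Larger disc flat on the plate, centred within 12 mm; smaller flat on it, within 9 mm; both released, at rest. Cap unlocked by turning, held by the fingers alone, still, level within 15 degrees, rim at least 30 mm above the neck and within 50 mm of straight above it (all of step 2 and linear speed of each of tier_large, tier_small below 0.02 m/s and z of cap in the frame of pot_mouth above 0.03 m and horizontal distance between cap and pot_mouth below 0.05 m and angle between cap's own z axis and vertical below 0.26 rad and contact force between the fingers and cap above 1 N and contact force between cap and pot below 0.1 N and linear speed of cap below 0.03 m/s); the arm keeps its last pose, push and grip.
It fails at once if a bystander is pushed more than 25 mm out of place (distance of any of heart_a, heart_b, butterfly, rose, dragonfly, bowl, brush from where it was at the start of the episode above 0.025 m).
It fails at once if the cap is forced hard against its lock (over 150 N) (contact force between cap and pot above 150 N).
It also fails if it takes over 72 s, if anything falls off the work surface, if the arm or the gripper's body presses on something with over 40 N, if the wrist force passes 120 N, or if a joint passes its speed limit or range.

## Robot

A 6-joint arm with a two-finger parallel gripper is mounted at the origin on the work surface. World frame = base frame: x ahead of the robot, y to its left, z up, the work surface at z = 0. Lengths are in m, angles in rad, forces in N, time in s.
With the tool pointing down it reaches from about 0.3 to 0.75 m from the base axis. Payload 8.5 kg.
Tool frame: the origin (TCP) lies midway between the tips of the shut fingers; the grasp point (between the pads) lies 19 mm behind it; z points along the fingers, x is the direction in which the jaws open and shut, and the axes are right-handed (so a half turn about z gives the same grasp; the last joint's range is limited). The gripper opens to 88 mm and grips with 3 to 60 N. Pads are 18 mm wide; open, the fingers measure 123 mm over their backs; the gripper's body (75 mm by 187 mm) begins 45 mm behind the grasp point.
Start: joints at [-0.215, 0.381, 1.297, -0, 1.464, -0.215], TCP at [0.55, 0, 0.212] pointing down, gripper open.
Joint ranges: [-3.11, 3.11], [-0.89, 2.33], [0.22, 2.48], [-1.42, 4.56], [0.17, 2.85], [-2.88, 2.88]. Speed limits (rad/s): [2.39, 2.39, 3.14, 3.14, 3.14, 3.14].

## Interface

Orientations are given as a unit quaternion [x, y, z, w].
In Python, from plant import telemetry, eyes, order, finder gives the robot as it stands.
- The arm moves only by the tool send_rows, never from a script. Its argument "steps" is a list of rows, each an object of numbers: "tx", "ty", "tz": the shift along the world's x, y, z in mm; "wx", "wy", "wz": the turn, a rotation vector about the world's x, y, z in degrees; "claw": the finger opening in mm, from 0 to 88.1. In form: [{"tx": .., "ty": .., "tz": .., "wx": .., "wy": .., "wz": .., "claw": ..}, ...]. A call has 1 to 20 rows; each row is the pose to reach, as a shift and turn from the pose measured when the call began; what a row does not reach only later rows make up. A row lasts 1/12 s, in which the tool goes at most 41.7 mm and 7.16 degrees, less where a joint would pass 70% of its speed; a pose out of reach is approached as far as the arm can. A call with a gripper value outside its range is refused whole. The fingers move at their own pace and stop on an object; the grip force is fixed at half the most. Time passes only in rows, so rows that repeat a pose let the fingers close. It gives the time, the measured TCP pose, the force and the opening at its end, in the units of the state.
- telemetry.state(): the state, without advancing time (a new reading comes with each control period).
- eyes.get_image(name): name is "scene" or "side" or "wrist"; returns a dict with "image" (384x512x3 uint8, red, green, blue), "range_z" (384x512 float32, m along the optical axis (not along the pixel's ray), 0 where there is no reading), "fx", "fy", "cx", "cy" (pixels), "distortion" ([k1, k2, p1, p2, k3] as OpenCV has them; the pictures are not rectified), "R" (3x3) and "t" (3): a world point X has camera coordinates R X + t. Camera axes: x right, y down, z forward; pixel columns grow to the right and rows downward; lengths in m; the calibration is good to about 2 mm. A picture is of the moment at which its call begins.
- order.close_job(): hands the job in, once; it reports no verdict.
Trained networks look in the newest picture that a camera, given by its name, has taken for a name from the list of things; names that differ only in an ending like _2 or _b are one class to them, and where a whole thing is asked for, a point or a joint stands for the part that bears it (a point fixed in the world has none). Each returns a list of dicts, best first, with "confidence" (0 to 1); they miss things now and then, are a little off and sometimes report something else, mostly with a low value. They report only what shows in the picture. A call takes as long as a camera call. They do not tell look-alikes from the thing itself.
- finder.look_for(target, camera): "bbox" ([left, top, width, height] as shares, 0 to 1, of the picture: columns of its width, rows of its height, round what is visible of it).
- finder.regions_of(target, camera): "pixels" (384x512 bool, what is visible of it) and "bbox" ([left, top, width, height] as shares, 0 to 1, of the picture: columns of its width, rows of its height, round what is visible of it).
- finder.landmark_of(target, camera): "position" ([column, row] as shares, 0 to 1, of the picture: columns of its width, rows of its height: a listed point, or the origin of a listed thing).
The state is a dict: "time": time; "joints": joint angles; "joint_vel": joint speeds; "joint_efforts": joint torques, N m; "tool_pos": TCP position; "orientation": TCP orientation; "wrist_force": force on the tool from outside, world axes, zero at the start; "moment": the same for the moment, N m; "finger_gap": finger opening in m.
Only numpy, scipy, OpenCV 4.12 (cv2) and the standard library are available. Lean on these libraries where they do the work, as an engineer would, in place of code of your own. Each camera call takes 0.05 s, during which the arm holds its last target.

## Working session

There is one attempt and no reset: what is moved stays moved. The work goes in short steps, Python scripts to look and compute and a tool call to move; the robot and the scene stay as the last step left them, time stands still between calls to the robot, and variables do not carry over. Pictures are saved under pics/ and viewed, and the job is handed in when it is done.

Besides the shell and the picture viewer there is one more tool, called after "Request:" by a JSON object that holds its "fn" and its "kwargs", one argument or row to a line. send_rows: Moves the arm, as the interface text tells. Its arguments: {"type":"object","properties":{"steps":{"type":"array","items":{"type":"object","properties":{"tx":{"type":"number"},"ty":{"type":"number"},"tz":{"type":"number"},"wx":{"type":"number"},"wy":{"type":"number"},"wz":{"type":"number"},"claw":{"type":"number"}}}}},"required":["steps"]}

```bash
ls; mkdir -p pics; python3 - <<'E'
from plant import telemetry, eyes
import cv2
print(telemetry.state())
for n in ["scene","side","wrist"]:
    d=eyes.get_image(n); cv2.imwrite(f"pics/{n}0.png",d["image"][:,:,::-1])
    print(n,d["fx"],d["cx"],d["cy"],d["distortion"],d["R"],d["t"])
E
```

```text
pics
{'time': 0.0, 'joints': array([-2.15334776e-01,  3.81144972e-01,  1.29820928e+00,  2.58079439e-06,
        1.46360087e+00, -2.15303685e-01]), 'joint_vel': array([-3.13690728e-05, -1.82543355e-04, -4.98227774e-05, -6.31531835e-04,
        2.06531552e-04,  1.78389784e-03]), 'joint_efforts': array([-6.18006070e-04, -4.37936819e+01, -2.24552107e+01,  7.13253510e-02,
        3.52583989e-02, -8.49877097e-05]), 'tool_pos': array([5.49696032e-01, 4.57499775e-05, 2.11682560e-01]), 'orientation': array([ 9.99999768e-01, -1.56843581e-05, -6.65229709e-04, -1.46805404e-04]), 'wrist_force': array([ 0.11058614,  0.6008309 , -0.17158451]), 'moment': array([0.05438643, 0.0029966 , 0.02453574]), 'finger_gap': 0.08848168153969126}
scene 401.35379965073963 256.0843220362929 192.50518081408933 [-0.06787596  0.          0.          0.          0.        ] [[-0.47193025  0.88161842 -0.00554974]
 [ 0.7542195   0.40045791 -0.52037141]
 [-0.45654659 -0.24976473 -0.85392201]] [ 0.33406472 -0.28919543  1.47643117]
side 430.46555397338943 264.2647987530439 189.9220923459073 [0.00287682 0.         0.         0.         0.        ] [[-0.97174168 -0.23557888  0.01485571]
 [-0.15121018  0.57293103 -0.8055343 ]
 [ 0.18125558 -0.78501759 -0.59236289]] [0.46836608 0.19338422 1.1654296 ]
wrist 272.04646805704203 254.87140898142806 192.53181920268037 [-0.00633067  0.          0.          0.          0.        ] [[ 9.99998122e-01 -7.87148097e-04 -1.77124676e-03]
 [-2.48553766e-04 -9.58357628e-01  2.85570647e-01]
 [-1.92227424e-03 -2.85569671e-01 -9.58356024e-01]] [-0.5487249  -0.0390154   0.39001593]
```

View pics/scene0.png

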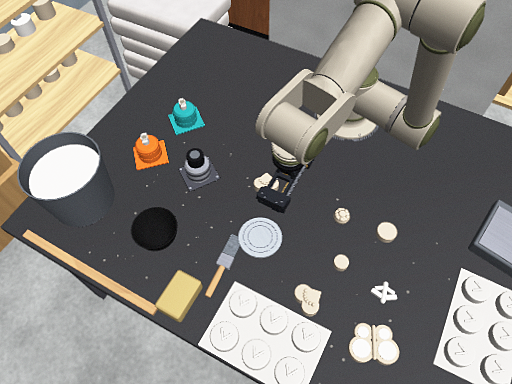

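View pics/side0.png

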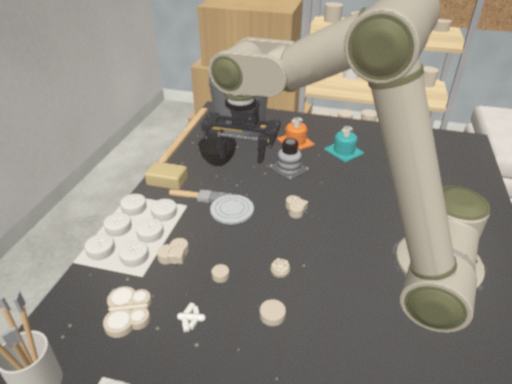

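View pics/wrist0.png

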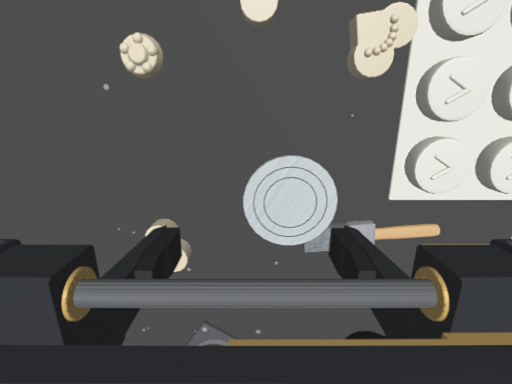

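The scene picture shows the wheel at (260,238), the pot at (197,170), the large disc at about (387,232) and the small one at (341,262). Next I'll measure them.

```bash
cat > h.py <<'E'
from plant import telemetry, eyes, finder
import cv2, numpy as np
def cloud(d):
    h,w=d["range_z"].shape
    u,v=np.meshgrid(np.arange(w),np.arange(h))
    K=np.array([[d["fx"],0,d["cx"]],[0,d["fy"],d["cy"]],[0,0,1]])
    p=cv2.undistortPoints(np.stack([u,v],-1).reshape(-1,1,2).astype(np.float64),K,np.array(d["distortion"])).reshape(h,w,2)
    z=d["range_z"]; X=np.dstack([p[...,0]*z,p[...,1]*z,z])
    W=(X-np.array(d["t"]))@np.array(d["R"])   # R^T(X-t)
    W[z==0]=np.nan
    return W
def measure(W,m,ztop,tol=.005):
    P=W[m]; P=P[~np.isnan(P[:,0])]
    T=P[abs(P[:,2]-ztop)<tol]
    if len(T)<8: return len(P),len(T)
    (c,r)=cv2.minEnclosingCircle(T[:,:2].astype(np.float32))
    return dict(n=len(T),z=np.median(T[:,2]).round(4),mean=T[:,:2].mean(0).round(4),mec=np.round(c,4),r=round(r,4))
E
python3 - <<'E'
from h import *
for cam in ["scene","side","wrist"]:
    d=eyes.get_image(cam); W=cloud(d)
    for t,z in [("tier_large",.022),("tier_small",.022),("wheel",.03),("cap",.111),("pot",.072)]:
        for r in finder.regions_of(t,cam)[:4]:
            b=np.array(r["bbox"])*[512,384,512,384]
            print(cam,t,round(r["confidence"],2),b.round(),measure(W,r["pixels"],z))
for cam in ["scene","side"]:
  for t in ["heart_a","butterfly","rose","dragonfly","bowl","brush"]:
    d=eyes.get_image(cam); W=cloud(d)
    for r in finder.regions_of(t,cam)[:2]:
        P=W[r["pixels"]];P=P[P[:,2]>.008]
        if len(P): print(cam,t,round(r["confidence"],2),np.nanmin(P,0).round(3),np.nanmax(P,0).round(3))
print(telemetry.state()["time"])
E
```

```text
scene tier_large 0.83 [375. 222.  25.  21.] {'n': 261, 'z': np.float64(0.0209), 'mean': array([0.4011, 0.2835]), 'mec': array([0.4004, 0.2836]), 'r': 0.0303}
scene tier_large 0.49 [178. 159.  42.  30.] {'n': 33, 'z': np.float64(0.0237), 'mean': array([ 0.5058, -0.3168]), 'mec': array([ 0.4933, -0.3266]), 'r': 0.0372}
scene tier_small 0.53 [204. 235.  35.  65.] {'n': 401, 'z': np.float64(0.0191), 'mean': array([ 0.7115, -0.1017]), 'mec': array([ 0.7247, -0.1042]), 'r': 0.0979}
scene tier_small 0.51 [329. 256.  19.  17.] {'n': 166, 'z': np.float64(0.021), 'mean': array([0.5583, 0.1973]), 'mec': array([0.5579, 0.1976]), 'r': 0.0227}
scene tier_small 0.33 [180. 159.  39.  34.] {'n': 33, 'z': np.float64(0.0237), 'mean': array([ 0.5058, -0.3168]), 'mec': array([ 0.4933, -0.3266]), 'r': 0.0372}
scene wheel 0.74 [241. 218.  44.  42.] {'n': 1322, 'z': np.float64(0.0296), 'mean': array([ 0.6027, -0.0432]), 'mec': array([ 0.6003, -0.0445]), 'r': 0.0654}
scene cap 0.73 [186. 144.  24.  23.] {'n': 191, 'z': np.float64(0.1111), 'mean': array([ 0.4829, -0.3364]), 'mec': array([ 0.4818, -0.3379]), '
[... 2740 characters left out ...]
.306 0.008] [0.613 0.377 0.02 ]
scene dragonfly 0.64 [ 0.416 -0.405  0.008] [ 0.55  -0.268  0.076]
scene bowl 0.79 [ 0.67  -0.388  0.008] [ 0.805 -0.253  0.079]
scene brush 0.94 [ 0.625 -0.127  0.008] [ 0.822 -0.08   0.024]
side heart_a 0.67 [ 0.379 -0.157  0.008] [ 0.444 -0.079  0.037]
side heart_a 0.62 [0.542 0.303 0.008] [0.604 0.376 0.02 ]
side butterfly 0.72 [0.664 0.3   0.008] [0.784 0.43  0.032]
side rose 0.64 [0.381 0.117 0.008] [0.431 0.166 0.034]
side rose 0.46 [0.364 0.252 0.008] [0.424 0.313 0.029]
side dragonfly 0.55 [0.542 0.306 0.008] [0.603 0.377 0.021]
side bowl 0.86 [ 0.571 -0.387  0.009] [0.797 0.034 0.315]
side brush 0.71 [ 0.637 -0.129  0.008] [ 0.816 -0.068  0.033]
2.25
```

Request:
{"fn": "send_rows", "kwargs": {
  "steps": [
    {"tx":-76,"ty":140,"tz":-20,"claw":88},
    {"tx":-152,"ty":283,"tz":-40,"claw":88},
    {"tx":-152,"ty":283,"tz":-40,"claw":88},
    {"tx":-152,"ty":283,"tz":-40,"claw":88},
    {"tx":-152,"ty":283,"tz":-40,"claw":88},
    {"tx":-152,"ty":283,"tz":-40,"claw":88},
    {"tx":-152,"ty":283,"tz":-40,"claw":88},
    {"tx":-152,"ty":283,"tz":-40,"claw":88},
    {"tx":-152,"ty":283,"tz":-40,"claw":88},
    {"tx":-152,"ty":283,"tz":-40,"claw":88},
    {"tx":-152,"ty":283,"tz":-40,"claw":88}
  ]
}}

```text
validation failed for argument at $.st...
```

```bash
python3 - <<'E'
from h import *
d=eyes.get_image("wrist"); W=cloud(d)
for t,z in [("tier_large",.022)]:
    for r in finder.regions_of(t,"wrist")[:4]:
        b=np.array(r["bbox"])*[512,384,512,384]
        print(t,round(r["confidence"],2),b.round(),measure(W,r["pixels"],z))
s=telemetry.state();print(s["time"],s["tool_pos"],s["orientation"])
cv2.imwrite("pics/w1.png",d["image"][:,:,::-1])
E
```

```text
2.35 [5.49978847e-01 5.90456957e-06 2.12241647e-01] [ 1.00000000e+00 -5.68936914e-06 -1.01327246e-05 -2.89732593e-06]
```

View pics/w1.png

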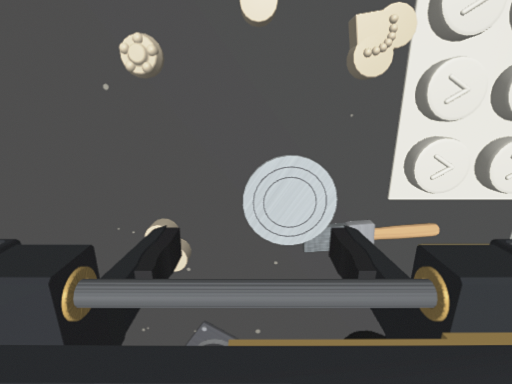

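The call was refused, probably because each row needs all seven keys. The view hasn't changed (wheel at (290,200)).

Request:
{"fn": "send_rows", "kwargs": {
  "steps": [
    {"tx":-152,"ty":283,"tz":-40,"wx":0,"wy":0,"wz":0,"claw":88},
    {"tx":-152,"ty":283,"tz":-40,"wx":0,"wy":0,"wz":0,"claw":88},
    {"tx":-152,"ty":283,"tz":-40,"wx":0,"wy":0,"wz":0,"claw":88},
    {"tx":-152,"ty":283,"tz":-40,"wx":0,"wy":0,"wz":0,"claw":88},
    {"tx":-152,"ty":283,"tz":-40,"wx":0,"wy":0,"wz":0,"claw":88},
    {"tx":-152,"ty":283,"tz":-40,"wx":0,"wy":0,"wz":0,"claw":88},
    {"tx":-152,"ty":283,"tz":-40,"wx":0,"wy":0,"wz":0,"claw":88},
    {"tx":-152,"ty":283,"tz":-40,"wx":0,"wy":0,"wz":0,"claw":88},
    {"tx":-152,"ty":283,"tz":-40,"wx":0,"wy":0,"wz":0,"claw":88},
    {"tx":-152,"ty":283,"tz":-40,"wx":0,"wy":0,"wz":0,"claw":88},
    {"tx":-152,"ty":283,"tz":-40,"wx":0,"wy":0,"wz":0,"claw":88}
  ]
}}

```text
time: 3.27
tool_pos: [0.3983, 0.2827, 0.1724]
orientation: [1.0, 0.0, 0.0, 0.0]
wrist_force: [1.0, -0.0, 0.5]
finger_gap: 0.0881
```

```bash
python3 - <<'E'
from h import *
d=eyes.get_image("wrist"); W=cloud(d)
for t,z in [("tier_large",.022)]:
    for r in finder.regions_of(t,"wrist")[:4]:
        b=np.array(r["bbox"])*[512,384,512,384]
        print(t,round(r["confidence"],2),b.round(),measure(W,r["pixels"],z))
s=telemetry.state();print(s["time"],s["tool_pos"],s["orientation"])
cv2.imwrite("pics/w2.png",d["image"][:,:,::-1])
E
```

```text
tier_large 0.77 [230. 150.  50.  47.] {'n': 1832, 'z': np.float64(0.0217), 'mean': array([0.3959, 0.2838]), 'mec': array([0.3958, 0.2829]), 'r': 0.0299}
3.3667 [0.39873895 0.28219155 0.17240245] [ 9.99999689e-01 -7.57279780e-04  2.20695734e-04  1.82490408e-05]
```

View pics/w2.png

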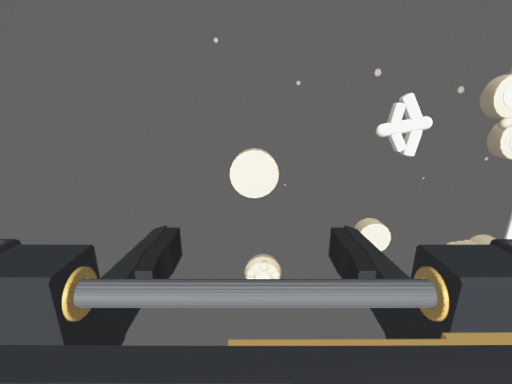

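The wrist view shows the large disc at (254,174), between the open fingers. I'll go down and grip it.

Request:
{"fn": "send_rows", "kwargs": {
  "steps": [
    {"tx":-2,"ty":1,"tz":-40,"wx":0,"wy":0,"wz":0,"claw":88},
    {"tx":-2,"ty":1,"tz":-80,"wx":0,"wy":0,"wz":0,"claw":88},
    {"tx":-2,"ty":1,"tz":-120,"wx":0,"wy":0,"wz":0,"claw":88},
    {"tx":-2,"ty":1,"tz":-150,"wx":0,"wy":0,"wz":0,"claw":88},
    {"tx":-2,"ty":1,"tz":-162,"wx":0,"wy":0,"wz":0,"claw":88},
    {"tx":-2,"ty":1,"tz":-168,"wx":0,"wy":0,"wz":0,"claw":88},
    {"tx":-2,"ty":1,"tz":-168,"wx":0,"wy":0,"wz":0,"claw":88},
    {"tx":-2,"ty":1,"tz":-168,"wx":0,"wy":0,"wz":0,"claw":50},
    {"tx":-2,"ty":1,"tz":-168,"wx":0,"wy":0,"wz":0,"claw":50},
    {"tx":-2,"ty":1,"tz":-168,"wx":0,"wy":0,"wz":0,"claw":50},
    {"tx":-2,"ty":1,"tz":-168,"wx":0,"wy":0,"wz":0,"claw":50},
    {"tx":-2,"ty":1,"tz":-168,"wx":0,"wy":0,"wz":0,"claw":50},
    {"tx":-2,"ty":1,"tz":-168,"wx":0,"wy":0,"wz":0,"claw":50}
  ]
}}

```text
time: 4.45
tool_pos: [0.3968, 0.2833, 0.0047]
orientation: [1.0, -0.001, 0.001, -0.0]
wrist_force: [0.5, 0.4, 1.3]
finger_gap: 0.051
```

The gap of 51 mm is unexpected for a 60 mm disc, so I'll look.

```bash
python3 - <<'E'
from h import *
d=eyes.get_image("wrist"); W=cloud(d)
print(telemetry.state()["finger_gap"], telemetry.state()["wrist_force"])
e=eyes.get_image("side")
for r in finder.regions_of("tier_large","side")[:3]: print(r["confidence"],np.array(r["bbox"])*[512,384,512,384],measure(cloud(e),r["pixels"],.022))
a=cv2.resize(e["image"][240:384,180:372],(576,432),interpolation=cv2.INTER_CUBIC)
cv2.imwrite("pics/w3.png",d["image"][:,:,::-1]);cv2.imwrite("pics/s3.png",a[:,:,::-1])
E
```

```text
0.05004405463637799 [0.15484684 0.4485979  0.83275743]
0.66 [257.4848 299.7888  27.392   25.6896] {'n': 428, 'z': np.float64(0.0233), 'mean': array([0.3944, 0.2852]), 'mec': array([0.3943, 0.2828]), 'r': 0.0304}
```

View pics/w3.png

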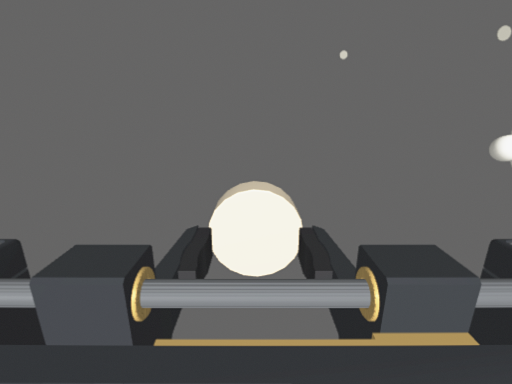

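View pics/s3.png

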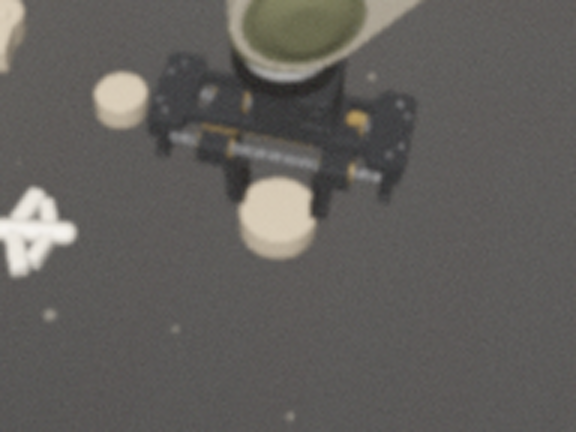

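```bash
python3 - <<'E'
from h import *
d=eyes.get_image("wrist"); W=cloud(d); s=telemetry.state()
print(s["tool_pos"],s["orientation"],s["finger_gap"])
P=W.copy(); im=d["image"].astype(int)
m=(im[...,0]>180)&(W[...,2]<.06)
m[:170]=0;m[:,:190]=0;m[:,320:]=0
print(measure(W,m,.022,.006), np.nanpercentile(W[m][:,2],[2,50,98]))
# plane z profile row-wise
m2=(W[...,2]>-.002)&(W[...,2]<.05)&(im[...,0]<70)
m2[:215]=0
for a,b in [(190,256),(256,330)]:
    mm=m2.copy(); mm[:,:a]=0;mm[:,b:]=0
    Q=W[mm]; Q=Q[Q[:,2]>.006]
    print(len(Q), Q.min(0).round(4) if len(Q) else 0,Q.max(0).round(4) if len(Q) else 0)
E
```

```text
[0.39670412 0.28322434 0.00442602] [ 9.99999712e-01 -7.24815286e-04  2.24316322e-04 -7.74526049e-06] 0.05018330672427567
{'n': 6423, 'z': np.float64(0.0217), 'mean': array([0.3962, 0.285 ]), 'mec': array([0.3963, 0.283 ]), 'r': 0.0302} [0.00836599 0.02168494 0.02298768]
458 [0.3594 0.274  0.0306] [0.3712 0.2943 0.05  ]
521 [0.4206 0.2746 0.0301] [0.4348 0.2943 0.05  ]
```

```bash
python3 - <<'E'
from h import *
d=eyes.get_image("wrist"); W=cloud(d)
np.set_printoptions(linewidth=200,suppress=True)
for c in (203,206,209,303,306,309):
    print(c,[tuple((W[r,c]*1000).round().astype(int)) if W[r,c,0]==W[r,c,0] else None for r in range(224,282,6)])
cv2.imwrite("pics/w4.png",cv2.resize(d["image"][160:340,150:360],(700,600),interpolation=cv2.INTER_CUBIC)[:,:,::-1])
E
```

```text
203 [(np.int64(360), np.int64(281), np.int64(0)), (np.int64(367), np.int64(292), np.int64(34)), (np.int64(368), np.int64(292), np.int64(42)), (np.int64(369), np.int64(292), np.int64(49)), (np.int64(370), np.int64(291), np.int64(54)), (np.int64(370), np.int64(288), np.int64(54)), (np.int64(370), np.int64(285), np.int64(54)), (np.int64(370), np.int64(281), np.int64(55)), (np.int64(370), np.int64(279), np.int64(56)), (np.int64(370), np.int64(275), np.int64(56))]
206 [(np.int64(362), np.int64(281), np.int64(-1)), (np.int64(368), np.int64(292), np.int64(35)), (np.int64(370), np.int64(292), np.int64(42)), (np.int64(371), np.int64(292), np.int64(49)), (np.int64(371), np.int64(289), np.int64(50)), (np.int64(371), np.int64(286), np.int64(51)), (np.int64(371), np.int64(282), np.int64(51)), (np.int64(370), np.int64(279), np.int64(50)), (np.int64(370), np.int64(276), np.int64(52)), (np.int64(359), np.int64(237), np.int64(-1))]
209 [(np.int64(368), np.int64(290), np.int64(22)), (np.int64(370), np.int64(292), np.int64(35)), (np.int64(371), np.int64(291), np.int64(40)), (np.int64(371), np.int64(288
[... 983 characters left out ...]
54)), (np.int64(422), np.int64(288), np.int64(55)), (np.int64(422), np.int64(285), np.int64(54)), (np.int64(422), np.int64(282), np.int64(56)), (np.int64(422), np.int64(278), np.int64(55)), (np.int64(422), np.int64(275), np.int64(56))]
309 [(np.int64(434), np.int64(280), np.int64(-1)), (np.int64(427), np.int64(292), np.int64(34)), (np.int64(425), np.int64(292), np.int64(42)), (np.int64(424), np.int64(291), np.int64(48)), (np.int64(423), np.int64(293), np.int64(57)), (np.int64(422), np.int64(290), np.int64(58)), (np.int64(422), np.int64(288), np.int64(60)), (np.int64(422), np.int64(285), np.int64(61)), (np.int64(422), np.int64(282), np.int64(62)), (np.int64(422), np.int64(279), np.int64(62))]
```

View pics/w4.png

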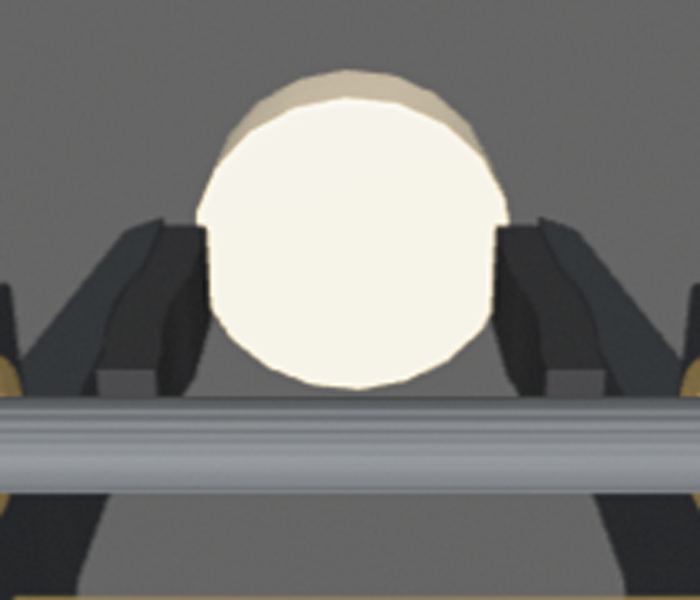

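The picture shows the fingertips resting above the disc: they retract as they open. I'll raise the arm and measure how tip height depends on the opening.

Request:
{"fn": "send_rows", "kwargs": {
  "steps": [
    {"tx":0,"ty":0,"tz":35,"wx":0,"wy":0,"wz":0,"claw":60},
    {"tx":0,"ty":0,"tz":70,"wx":0,"wy":0,"wz":0,"claw":60},
    {"tx":0,"ty":0,"tz":100,"wx":0,"wy":0,"wz":0,"claw":60},
    {"tx":0,"ty":0,"tz":100,"wx":0,"wy":0,"wz":0,"claw":60},
    {"tx":0,"ty":0,"tz":100,"wx":0,"wy":0,"wz":0,"claw":60}
  ]
}}

```text
time: 5.12
tool_pos: [0.3972, 0.2834, 0.1055]
orientation: [1.0, -0.001, 0.002, -0.001]
wrist_force: [0.0, -0.2, -1.2]
finger_gap: 0.0603
```

```bash
cat >> h.py <<'E'
def tips(cut=None):
    d=eyes.get_image("wrist"); W=cloud(d); s=telemetry.state(); p=s["tool_pos"]
    Q=W-p
    for sg in (-1,1):
        # finger region: near the jaw plane, well above bench
        m=(abs(Q[...,1])<.02)&(sg*Q[...,0]>.005)&(sg*Q[...,0]<.07)&(W[...,2]>.04)&(Q[...,2]<.09)
        P=Q[m]; 
        f=P[P[:,1]>.006]
        print("gap",s["finger_gap"].round(4),"sg",sg,"n",len(P),"z low pcts",np.percentile(P[:,2],[0,1,3,10]).round(4),"x at low",np.median(P[P[:,2]<np.percentile(P[:,2],5)],0).round(4),"inner x",np.percentile(sg*P[:,0],[0,2]).round(4))
    return d
E
python3 - <<'E'
from h import *
d=tips()
cv2.imwrite("pics/w5.png",d["image"][:,:,::-1])
E
```

```text
Traceback (most recent call last):
  File "h.py", line 26, in tips
    print("gap",s["finger_gap"].round(4),"sg",sg,"n",len(P),"z low pcts",np.percentile(P[:,2],[0,1,3,10]).round(4),"x at low",np.median(P[P[:,2]<np.percentile(P[:,2],5)],0).round(4),"inner x",np.percentile(sg*P[:,0],[0,2]).round(4))
                ^^^^^^^^^^^^^^^^^^^^^
AttributeError: 'float' object has no attribute 'round'
```

```bash
sed -i 's/s\["finger_gap"\].round(4)/s["finger_gap"]/' h.py
python3 - <<'E'
from h import *
d=tips()
cv2.imwrite("pics/w5.png",d["image"][:,:,::-1])
E
```

```text
gap 0.05990029480736881 sg -1 n 2644 z low pcts [0.0263 0.0282 0.0304 0.0369] x at low [-0.0319  0.0088  0.0298] inner x [0.03   0.0304]
gap 0.05990029480736881 sg 1 n 2665 z low pcts [0.0266 0.0281 0.0306 0.0365] x at low [0.0314 0.0087 0.03  ] inner x [0.0292 0.0294]
```

View pics/w5.png

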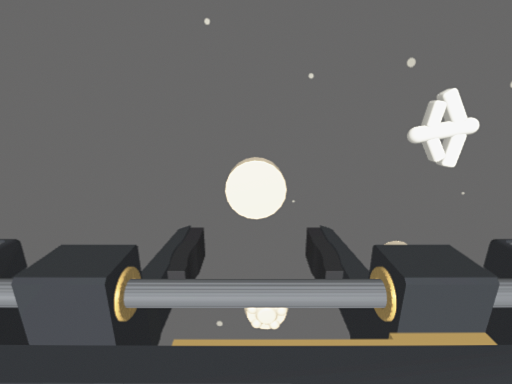

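Request:
{"fn": "send_rows", "kwargs": {
  "steps": [
    {"tx":0,"ty":0,"tz":0,"wx":0,"wy":0,"wz":0,"claw":10},
    {"tx":0,"ty":0,"tz":0,"wx":0,"wy":0,"wz":0,"claw":10},
    {"tx":0,"ty":0,"tz":0,"wx":0,"wy":0,"wz":0,"claw":10},
    {"tx":0,"ty":0,"tz":0,"wx":0,"wy":0,"wz":0,"claw":10},
    {"tx":0,"ty":0,"tz":0,"wx":0,"wy":0,"wz":0,"claw":10},
    {"tx":0,"ty":0,"tz":0,"wx":0,"wy":0,"wz":0,"claw":10},
    {"tx":0,"ty":0,"tz":0,"wx":0,"wy":0,"wz":0,"claw":10}
  ]
}}

```text
time: 5.8
tool_pos: [0.3961, 0.283, 0.1034]
orientation: [1.0, -0.001, -0.001, 0.0]
wrist_force: [-0.2, -0.3, 0.2]
finger_gap: 0.0154
```

```bash

python3 - <<'E'
from h import *
d=tips()
cv2.imwrite("pics/w6.png",d["image"][:,:,::-1])
d=eyes.get_image("side")
cv2.imwrite("pics/s6.png",cv2.resize(d["image"][180:340,180:380],(750,600),interpolation=cv2.INTER_CUBIC)[:,:,::-1])
W=cloud(d);s=telemetry.state();Q=W-s["tool_pos"]
m=(abs(Q[...,0])<.03)&(abs(Q[...,1])<.012)&(Q[...,2]>-.08)
v,u=np.nonzero(m);print(len(v), np.percentile(Q[m][:,2],[0,2,5,10]), (v.max(),u[v.argmax()]))
E
```

```text
gap 0.01158839728261933 sg -1 n 1751 z low pcts [0.0263 0.0277 0.0299 0.0352] x at low [-0.0137  0.009   0.0291] inner x [0.0083 0.0085]
gap 0.01158839728261933 sg 1 n 1756 z low pcts [0.0262 0.0277 0.0299 0.0351] x at low [0.0118 0.0089 0.0295] inner x [0.0069 0.007 ]
606 [-0.07998051 -0.07979804 -0.079432   -0.07875254] (np.int64(315), np.int64(282))
```

View pics/w6.png

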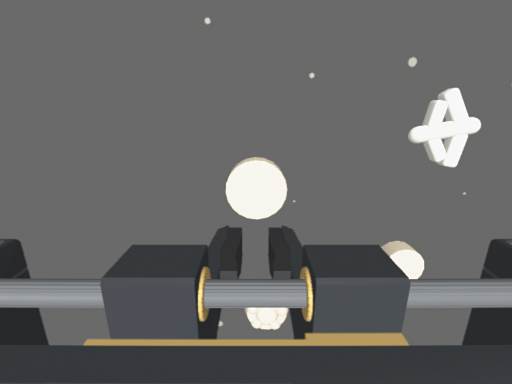

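View pics/s6.png

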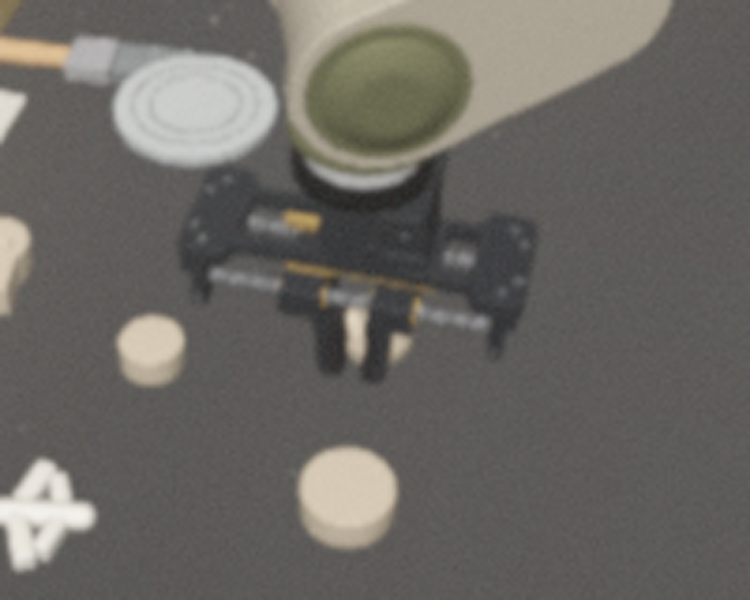

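```bash

python3 - <<'E'
from h import *
d=eyes.get_image("side");W=cloud(d);p=telemetry.state()["tool_pos"];print(p, telemetry.state()["finger_gap"])
for r in range(266,284,2):
  print(r,[tuple(int(x) for x in ((W[r,c]-p)*1000).round()) for c in (266,268,270,278,280,282)])
K=np.array([[d["fx"],0,d["cx"]],[0,d["fy"],d["cy"]],[0,0,1]]);
for dz in (0,.01,.02,.03):
  q=d["R"]@(p+[0,0,dz])+d["t"]; print(dz,K@(q/q[2]))
E
```

```text
[0.39614464 0.28295151 0.10350682] 0.009520875950964444
266 [(14, 10, 69), (10, 8, 68), (6, 8, 69), (-16, 33, 100), (-20, 33, 101), (-24, 35, 104)]
268 [(13, 11, 64), (10, 8, 62), (5, 8, 63), (-12, 9, 68), (-16, 9, 70), (-21, 11, 73)]
270 [(14, 9, 55), (10, 8, 55), (5, 10, 60), (-12, 8, 61), (-17, 10, 65), (-20, 8, 63)]
272 [(14, 9, 50), (9, 10, 52), (5, 9, 52), (-12, 9, 57), (-17, 10, 59), (-21, 9, 59)]
274 [(13, 9, 43), (9, 8, 44), (5, 8, 44), (-12, 8, 50), (-17, 10, 53), (-21, 7, 51)]
276 [(13, 10, 39), (9, 7, 36), (4, 10, 41), (-13, 8, 43), (-17, 9, 46), (-21, 9, 47)]
278 [(14, 7, 29), (9, 8, 31), (4, 11, 35), (-13, 11, 41), (-17, 9, 39), (-22, 10, 42)]
280 [(37, -99, -99), (33, -104, -103), (27, -104, -101), (-13, 7, 30), (-18, 12, 37), (-2, -112, -102)]
282 [(36, -95, -102), (31, -98, -104), (26, -97, -101), (6, -102, -101), (1, -103, -100), (-3, -107, -103)]
0 [272.52214209 285.6991346    1.        ]
0.01 [272.64121081 282.63944483   1.        ]
0.02 [272.76177711 279.5412722    1.        ]
0.03 [272.88386941 276.40388611   1.        ]
```

Both cameras agree that the fingertips sit about 26 mm behind the reported TCP. I'll allow for that and go down in steps, checking the force.

Request:
{"fn": "send_rows", "kwargs": {
  "steps": [
    {"tx":0,"ty":0,"tz":0,"wx":0,"wy":0,"wz":0,"claw":88},
    {"tx":0,"ty":0,"tz":0,"wx":0,"wy":0,"wz":0,"claw":88},
    {"tx":0,"ty":0,"tz":0,"wx":0,"wy":0,"wz":0,"claw":88},
    {"tx":0,"ty":0,"tz":0,"wx":0,"wy":0,"wz":0,"claw":88},
    {"tx":0,"ty":0,"tz":0,"wx":0,"wy":0,"wz":0,"claw":88},
    {"tx":0,"ty":0,"tz":0,"wx":0,"wy":0,"wz":0,"claw":88},
    {"tx":0,"ty":0,"tz":0,"wx":0,"wy":0,"wz":0,"claw":88},
    {"tx":0,"ty":0,"tz":-35,"wx":0,"wy":0,"wz":0,"claw":88},
    {"tx":0,"ty":0,"tz":-70,"wx":0,"wy":0,"wz":0,"claw":88},
    {"tx":0,"ty":0,"tz":-95,"wx":0,"wy":0,"wz":0,"claw":88},
    {"tx":0,"ty":0,"tz":-106,"wx":0,"wy":0,"wz":0,"claw":88},
    {"tx":0,"ty":0,"tz":-112,"wx":0,"wy":0,"wz":0,"claw":88},
    {"tx":0,"ty":0,"tz":-112,"wx":0,"wy":0,"wz":0,"claw":88},
    {"tx":0,"ty":0,"tz":-112,"wx":0,"wy":0,"wz":0,"claw":88}
  ]
}}

```text
time: 7.12
tool_pos: [0.3965, 0.2831, -0.008]
orientation: [1.0, -0.001, -0.0, 0.0]
wrist_force: [-0.9, 0.2, -0.1]
finger_gap: 0.0879
```

```bash

python3 - <<'E'
from h import *
d=eyes.get_image("wrist"); W=cloud(d); s=telemetry.state(); p=s["tool_pos"];print(p,s["wrist_force"],s["finger_gap"])
Q=W-p
for sg in (-1,1):
    m=(abs(Q[...,1])<.02)&(sg*Q[...,0]>.040)&(sg*Q[...,0]<.07)&(W[...,2]>.004)&(Q[...,2]<.09)
    print(sg,np.percentile(W[m][:,2],[0,.5,1,3]).round(4))
cv2.imwrite("pics/w7.png",d["image"][:,:,::-1])
E
```

```text
[ 0.39669053  0.28320831 -0.00766906] [ 0.05315186 -0.99720823  0.59865037] 0.08818016796421545
-1 [0.0176 0.0188 0.0195 0.0216]
1 [0.0172 0.0189 0.0195 0.0218]
```

View pics/w7.png

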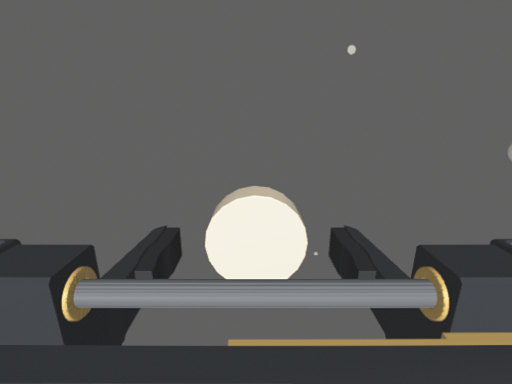

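Nothing touched; the tips are at about z=17 mm and straddle the disc at (256,240). I'll go 12 mm lower and close.

Request:
{"fn": "send_rows", "kwargs": {
  "steps": [
    {"tx":0,"ty":0,"tz":-6,"wx":0,"wy":0,"wz":0,"claw":88},
    {"tx":0,"ty":0,"tz":-12,"wx":0,"wy":0,"wz":0,"claw":88},
    {"tx":0,"ty":0,"tz":-12,"wx":0,"wy":0,"wz":0,"claw":88},
    {"tx":0,"ty":0,"tz":-12,"wx":0,"wy":0,"wz":0,"claw":50},
    {"tx":0,"ty":0,"tz":-12,"wx":0,"wy":0,"wz":0,"claw":50},
    {"tx":0,"ty":0,"tz":-12,"wx":0,"wy":0,"wz":0,"claw":50},
    {"tx":0,"ty":0,"tz":-12,"wx":0,"wy":0,"wz":0,"claw":50},
    {"tx":0,"ty":0,"tz":-12,"wx":0,"wy":0,"wz":0,"claw":50},
    {"tx":0,"ty":0,"tz":-12,"wx":0,"wy":0,"wz":0,"claw":50}
  ]
}}

```text
time: 7.92
tool_pos: [0.3968, 0.2832, -0.0195]
orientation: [1.0, -0.001, 0.0, -0.0]
wrist_force: [-0.1, -0.7, 1.1]
finger_gap: 0.0595
```

The disc is gripped (59.5 mm). I'll lift it and move near the wheel for a measurement.

Request:
{"fn": "send_rows", "kwargs": {
  "steps": [
    {"tx":0,"ty":0,"tz":20,"wx":0,"wy":0,"wz":0,"claw":50},
    {"tx":0,"ty":0,"tz":50,"wx":0,"wy":0,"wz":0,"claw":50},
    {"tx":15,"ty":-20,"tz":80,"wx":0,"wy":0,"wz":0,"claw":50},
    {"tx":35,"ty":-50,"tz":100,"wx":0,"wy":0,"wz":0,"claw":50},
    {"tx":55,"ty":-80,"tz":120,"wx":0,"wy":0,"wz":0,"claw":50},
    {"tx":75,"ty":-110,"tz":140,"wx":0,"wy":0,"wz":0,"claw":50},
    {"tx":95,"ty":-140,"tz":160,"wx":0,"wy":0,"wz":0,"claw":50},
    {"tx":115,"ty":-170,"tz":180,"wx":0,"wy":0,"wz":0,"claw":50},
    {"tx":135,"ty":-200,"tz":190,"wx":0,"wy":0,"wz":0,"claw":50},
    {"tx":155,"ty":-230,"tz":200,"wx":0,"wy":0,"wz":0,"claw":50},
    {"tx":178,"ty":-260,"tz":200,"wx":0,"wy":0,"wz":0,"claw":50},
    {"tx":200,"ty":-280,"tz":200,"wx":0,"wy":0,"wz":0,"claw":50},
    {"tx":200,"ty":-280,"tz":200,"wx":0,"wy":0,"wz":0,"claw":50},
    {"tx":200,"ty":-280,"tz":200,"wx":0,"wy":0,"wz":0,"claw":50},
    {"tx":200,"ty":-280,"tz":200,"wx":0,"wy":0,"wz":0,"claw":50}
  ]
}}

```text
time: 9.17
tool_pos: [0.5962, 0.0037, 0.1801]
orientation: [1.0, -0.001, -0.0, -0.0]
wrist_force: [0.3, 0.7, -1.0]
finger_gap: 0.0593
```

```bash
cat >> h.py <<'E'
def fitc(P):
    from scipy.optimize import least_squares
    hull=cv2.convexHull(P[:,:2].astype(np.float32)).reshape(-1,2)
    r=least_squares(lambda q:np.hypot(hull[:,0]-q[0],hull[:,1]-q[1])-q[2],[*P[:,:2].mean(0),.05],loss="soft_l1",f_scale=.001)
    return r.x.round(4)
E
python3 - <<'E'
from h import *
d=eyes.get_image("wrist"); W=cloud(d); s=telemetry.state(); p=s["tool_pos"];print(p,s["orientation"],s["finger_gap"],s["time"])
for r in finder.regions_of("wheel","wrist")[:2]:
    P=W[r["pixels"]]; P=P[abs(P[:,2]-.03)<.005]
    print("wheel",r["confidence"],measure(W,r["pixels"],.03),fitc(P))
m=(W[...,2]>p[2]+.015)&(W[...,2]<p[2]+.06)&(d["image"][...,0]>150)
P=W[m]; zt=np.median(P[:,2]); P=P[abs(P[:,2]-zt)<.004]; print("held",len(P),zt-p[2],fitc(P)-np.r_[p[:2],0],np.linalg.lstsq(np.c_[P[:,:2]-p[:2],np.ones(len(P))],P[:,2],rcond=None)[0])
cv2.imwrite("pics/w8.png",d["image"][:,:,::-1])
E
```

```text
[0.59604435 0.00410625 0.18034541] [ 9.99999928e-01 -3.04950381e-04 -8.93388258e-05 -2.07315281e-04] 0.059252938415551445 9.2167
wheel 0.71 {'n': 2868, 'z': np.float64(0.0297), 'mean': array([ 0.5972, -0.0111]), 'mec': array([ 0.5958, -0.0444]), 'r': 0.0644} [ 0.5961 -0.0451  0.0637]
held 7158 0.04093232833127938 [-4.44349054e-04  9.37450108e-05  2.93000000e-02] [-0.00216341 -0.00555795  0.22131334]
```

View pics/w8.png

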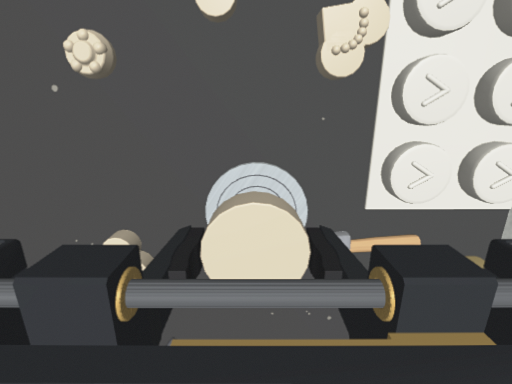

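The disc is held level with its underside 19 mm above the TCP, and the plate shows at (256,205), centred at about (0.596,-0.045). I'll lower it.

Request:
{"fn": "send_rows", "kwargs": {
  "steps": [
    {"tx":0,"ty":-25,"tz":-30,"wx":0,"wy":0,"wz":0,"claw":50},
    {"tx":0,"ty":-49,"tz":-60,"wx":0,"wy":0,"wz":0,"claw":50},
    {"tx":0,"ty":-49,"tz":-90,"wx":0,"wy":0,"wz":0,"claw":50},
    {"tx":0,"ty":-49,"tz":-120,"wx":0,"wy":0,"wz":0,"claw":50},
    {"tx":0,"ty":-49,"tz":-145,"wx":0,"wy":0,"wz":0,"claw":50},
    {"tx":0,"ty":-49,"tz":-158,"wx":0,"wy":0,"wz":0,"claw":50},
    {"tx":0,"ty":-49,"tz":-165,"wx":0,"wy":0,"wz":0,"claw":50},
    {"tx":0,"ty":-49,"tz":-168,"wx":0,"wy":0,"wz":0,"claw":50},
    {"tx":0,"ty":-49,"tz":-168,"wx":0,"wy":0,"wz":0,"claw":50},
    {"tx":0,"ty":-49,"tz":-168,"wx":0,"wy":0,"wz":0,"claw":50},
    {"tx":0,"ty":-49,"tz":-168,"wx":0,"wy":0,"wz":0,"claw":50}
  ]
}}

```text
time: 10.18
tool_pos: [0.5966, -0.0447, 0.0138]
orientation: [1.0, 0.0, 0.001, 0.0]
wrist_force: [0.5, -0.1, -0.6]
finger_gap: 0.0593
```

Request:
{"fn": "send_rows", "kwargs": {
  "steps": [
    {"tx":-0.5,"ty":-0.5,"tz":-1.5,"wx":0,"wy":0,"wz":0,"claw":50},
    {"tx":-0.5,"ty":-0.5,"tz":-1.5,"wx":0,"wy":0,"wz":0,"claw":50},
    {"tx":-0.5,"ty":-0.5,"tz":-1.5,"wx":0,"wy":0,"wz":0,"claw":80},
    {"tx":-0.5,"ty":-0.5,"tz":-1.5,"wx":0,"wy":0,"wz":0,"claw":80},
    {"tx":-0.5,"ty":-0.5,"tz":-1.5,"wx":0,"wy":0,"wz":0,"claw":80},
    {"tx":-0.5,"ty":-0.5,"tz":-1.5,"wx":0,"wy":0,"wz":0,"claw":80},
    {"tx":-0.5,"ty":-0.5,"tz":20,"wx":0,"wy":0,"wz":0,"claw":80},
    {"tx":-0.5,"ty":-0.5,"tz":60,"wx":0,"wy":0,"wz":0,"claw":80},
    {"tx":-0.5,"ty":20,"tz":100,"wx":0,"wy":0,"wz":0,"claw":80},
    {"tx":-0.5,"ty":50,"tz":130,"wx":0,"wy":0,"wz":0,"claw":80},
    {"tx":-0.5,"ty":50,"tz":160,"wx":0,"wy":0,"wz":0,"claw":80},
    {"tx":-0.5,"ty":50,"tz":170,"wx":0,"wy":0,"wz":0,"claw":80},
    {"tx":-0.5,"ty":50,"tz":170,"wx":0,"wy":0,"wz":0,"claw":80},
    {"tx":-0.5,"ty":50,"tz":170,"wx":0,"wy":0,"wz":0,"claw":80}
  ]
}}

```text
time: 11.35
tool_pos: [0.5958, 0.005, 0.1828]
orientation: [1.0, -0.0, 0.001, 0.0]
wrist_force: [-0.2, -0.2, -0.2]
finger_gap: 0.0798
```

```bash

python3 - <<'E'
from h import *
d=eyes.get_image("wrist"); W=cloud(d); s=telemetry.state(); p=s["tool_pos"];print(p,s["orientation"],s["finger_gap"],s["time"])
near=np.hypot(W[...,0]-.596,W[...,1]+.045)<.09
P=W[near&(abs(W[...,2]-.03)<.005)];print("plate",fitc(P))
P=W[near&(abs(W[...,2]-.052)<.006)];print("disc",len(P),fitc(P),P[:,2].mean(),np.linalg.lstsq(np.c_[P[:,:2]-P[:,:2].mean(0),np.ones(len(P))],P[:,2],rcond=None)[0])
for r in finder.regions_of("tier_small","wrist")[:3]:
    print(r["confidence"],np.array(r["bbox"])*[512,384,512,384],measure(W,r["pixels"],.022))
cv2.imwrite("pics/w9.png",d["image"][:,:,::-1])
E
```

```text
[0.59546659 0.0048797  0.18188769] [ 9.99999876e-01 -3.40633962e-04 -3.48491343e-04 -9.96803947e-05] 0.07982641054936827 11.4
plate [ 0.5963 -0.0462  0.0645]
disc 1828 [ 0.595  -0.0453  0.0296] 0.05162548730243642 [-0.00016268 -0.01113551  0.05162549]
0.65 [198.7072   0.      37.0176  25.6128] {'n': 595, 'z': np.float64(0.0217), 'mean': array([0.5538, 0.1845]), 'mec': array([0.5532, 0.1911]), 'r': 0.0204}
```

View pics/w9.png

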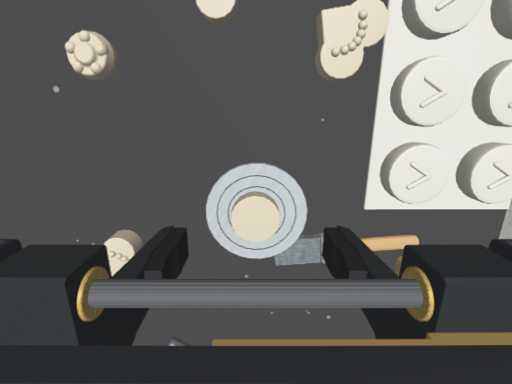

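The large disc lies on the plate, centred within about 2 mm at (255,217). Next I'll go over the small disc.

Request:
{"fn": "send_rows", "kwargs": {
  "steps": [
    {"tx":-42,"ty":192,"tz":-15,"wx":0,"wy":0,"wz":0,"claw":80},
    {"tx":-42,"ty":192,"tz":-15,"wx":0,"wy":0,"wz":0,"claw":80},
    {"tx":-42,"ty":192,"tz":-15,"wx":0,"wy":0,"wz":0,"claw":80},
    {"tx":-42,"ty":192,"tz":-15,"wx":0,"wy":0,"wz":0,"claw":80},
    {"tx":-42,"ty":192,"tz":-15,"wx":0,"wy":0,"wz":0,"claw":80},
    {"tx":-42,"ty":192,"tz":-15,"wx":0,"wy":0,"wz":0,"claw":80},
    {"tx":-42,"ty":192,"tz":-15,"wx":0,"wy":0,"wz":0,"claw":80},
    {"tx":-42,"ty":192,"tz":-15,"wx":0,"wy":0,"wz":0,"claw":80}
  ]
}}

```text
time: 12.12
tool_pos: [0.5533, 0.1961, 0.1654]
orientation: [1.0, -0.001, -0.002, 0.0]
wrist_force: [0.1, -1.2, -0.2]
finger_gap: 0.0801
```

```bash

python3 - <<'E'
from h import *
d=eyes.get_image("wrist"); W=cloud(d); s=telemetry.state(); p=s["tool_pos"];print(p,s["orientation"],s["finger_gap"],s["time"])
P=W[(np.hypot(W[...,0]-.553,W[...,1]-.196)<.045)&(abs(W[...,2]-.022)<.005)];print("disc",len(P),fitc(P),P[:,2].mean())
cv2.imwrite("pics/w10.png",d["image"][:,:,::-1])
E
```

```text
[0.55360949 0.1956432  0.16569489] [ 9.99998371e-01 -1.10236502e-03 -1.42715396e-03  7.30540806e-05] 0.08026473187068175 12.1667
disc 1022 [0.5526 0.1971 0.0215] 0.021661055647030525
```

View pics/w10.png

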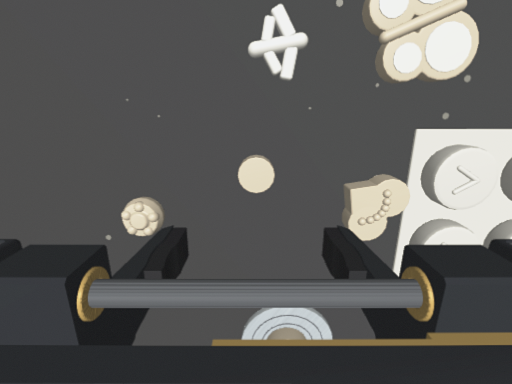

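The small disc is at (256,174). Going down to grip it.

Request:
{"fn": "send_rows", "kwargs": {
  "steps": [
    {"tx":-1,"ty":1.5,"tz":-40,"wx":0,"wy":0,"wz":0,"claw":80},
    {"tx":-1,"ty":1.5,"tz":-80,"wx":0,"wy":0,"wz":0,"claw":80},
    {"tx":-1,"ty":1.5,"tz":-120,"wx":0,"wy":0,"wz":0,"claw":80},
    {"tx":-1,"ty":1.5,"tz":-155,"wx":0,"wy":0,"wz":0,"claw":80},
    {"tx":-1,"ty":1.5,"tz":-175,"wx":0,"wy":0,"wz":0,"claw":80},
    {"tx":-1,"ty":1.5,"tz":-185,"wx":0,"wy":0,"wz":0,"claw":80},
    {"tx":-1,"ty":1.5,"tz":-185,"wx":0,"wy":0,"wz":0,"claw":80},
    {"tx":-1,"ty":1.5,"tz":-185,"wx":0,"wy":0,"wz":0,"claw":35},
    {"tx":-1,"ty":1.5,"tz":-185,"wx":0,"wy":0,"wz":0,"claw":35},
    {"tx":-1,"ty":1.5,"tz":-185,"wx":0,"wy":0,"wz":0,"claw":35},
    {"tx":-1,"ty":1.5,"tz":-185,"wx":0,"wy":0,"wz":0,"claw":35},
    {"tx":-1,"ty":1.5,"tz":-185,"wx":0,"wy":0,"wz":0,"claw":35},
    {"tx":-1,"ty":1.5,"tz":-185,"wx":0,"wy":0,"wz":0,"claw":35},
    {"tx":-1,"ty":1.5,"tz":-185,"wx":0,"wy":0,"wz":0,"claw":35}
  ]
}}

```text
time: 13.33
tool_pos: [0.5529, 0.1972, -0.0187]
orientation: [1.0, -0.001, -0.001, -0.0]
wrist_force: [-0.8, 0.2, 4.9]
finger_gap: 0.0438
```

Gripped (43.8 mm). I'll lift it and carry it near the wheel.

Request:
{"fn": "send_rows", "kwargs": {
  "steps": [
    {"tx":0,"ty":0,"tz":20,"wx":0,"wy":0,"wz":0,"claw":35},
    {"tx":0,"ty":0,"tz":50,"wx":0,"wy":0,"wz":0,"claw":35},
    {"tx":5,"ty":-10,"tz":85,"wx":0,"wy":0,"wz":0,"claw":35},
    {"tx":10,"ty":-35,"tz":115,"wx":0,"wy":0,"wz":0,"claw":35},
    {"tx":20,"ty":-65,"tz":140,"wx":0,"wy":0,"wz":0,"claw":35},
    {"tx":30,"ty":-100,"tz":155,"wx":0,"wy":0,"wz":0,"claw":35},
    {"tx":36,"ty":-135,"tz":170,"wx":0,"wy":0,"wz":0,"claw":35},
    {"tx":42,"ty":-165,"tz":180,"wx":0,"wy":0,"wz":0,"claw":35},
    {"tx":42,"ty":-192,"tz":190,"wx":0,"wy":0,"wz":0,"claw":35},
    {"tx":42,"ty":-192,"tz":190,"wx":0,"wy":0,"wz":0,"claw":35},
    {"tx":42,"ty":-192,"tz":190,"wx":0,"wy":0,"wz":0,"claw":35},
    {"tx":42,"ty":-192,"tz":190,"wx":0,"wy":0,"wz":0,"claw":35}
  ]
}}

```text
time: 14.33
tool_pos: [0.5945, 0.0059, 0.1708]
orientation: [1.0, -0.001, -0.001, -0.0]
wrist_force: [0.2, 0.7, -0.5]
finger_gap: 0.0434
```

```bash

python3 - <<'E'
from h import *
d=eyes.get_image("wrist"); W=cloud(d); s=telemetry.state(); p=s["tool_pos"];print(p,s["orientation"],s["finger_gap"],s["time"])
near=np.hypot(W[...,0]-.596,W[...,1]+.045)<.09
P=W[near&(abs(W[...,2]-.03)<.005)];print("plate",fitc(P))
P=W[near&(abs(W[...,2]-.052)<.006)];print("disc",len(P),fitc(P) if len(P)>20 else 0)
m=(W[...,2]>p[2]+.015)&(W[...,2]<p[2]+.06)&(d["image"][...,0]>150)
P=W[m]; zt=np.median(P[:,2]); P=P[abs(P[:,2]-zt)<.004]; print("held",len(P),zt-p[2],fitc(P)-np.r_[p[:2],0],np.linalg.lstsq(np.c_[P[:,:2]-p[:2],np.ones(len(P))],P[:,2],rcond=None)[0])
cv2.imwrite("pics/w11.png",d["image"][:,:,::-1])
E
```

```text
[0.59447288 0.00636321 0.17072085] [ 9.99998658e-01 -5.28228825e-04 -1.52942032e-03 -2.57233809e-04] 0.043218025920121535 14.3833
plate [ 0.5964 -0.0454  0.064 ]
disc 168 [ 0.5951 -0.045   0.0294]
held 4225 0.04040960116954784 [-5.72877331e-04 -6.32057055e-05  2.15000000e-02] [-0.00296828 -0.01054606  0.21116263]
```

View pics/w11.png

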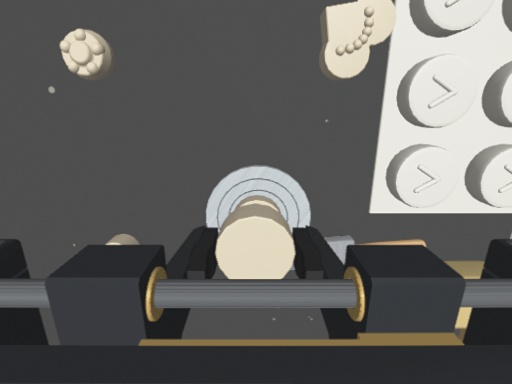

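The small disc is held level, and the large one behind it is still at (0.595,-0.045). Lowering.

Request:
{"fn": "send_rows", "kwargs": {
  "steps": [
    {"tx":1,"ty":-25,"tz":-30,"wx":0,"wy":0,"wz":0,"claw":35},
    {"tx":1,"ty":-51,"tz":-50,"wx":0,"wy":0,"wz":0,"claw":35},
    {"tx":1,"ty":-51,"tz":-75,"wx":0,"wy":0,"wz":0,"claw":35},
    {"tx":1,"ty":-51,"tz":-100,"wx":0,"wy":0,"wz":0,"claw":35},
    {"tx":1,"ty":-51,"tz":-118,"wx":0,"wy":0,"wz":0,"claw":35},
    {"tx":1,"ty":-51,"tz":-128,"wx":0,"wy":0,"wz":0,"claw":35},
    {"tx":1,"ty":-51,"tz":-134,"wx":0,"wy":0,"wz":0,"claw":35},
    {"tx":1,"ty":-51,"tz":-135,"wx":0,"wy":0,"wz":0,"claw":35},
    {"tx":1,"ty":-51,"tz":-135,"wx":0,"wy":0,"wz":0,"claw":35},
    {"tx":1,"ty":-51,"tz":-135,"wx":0,"wy":0,"wz":0,"claw":35},
    {"tx":1,"ty":-51,"tz":-135,"wx":0,"wy":0,"wz":0,"claw":35}
  ]
}}

```text
time: 15.3
tool_pos: [0.596, -0.0446, 0.0367]
orientation: [1.0, -0.0, -0.001, -0.0]
wrist_force: [0.4, -0.1, -0.7]
finger_gap: 0.0431
```

Request:
{"fn": "send_rows", "kwargs": {
  "steps": [
    {"tx":0,"ty":-0.5,"tz":-2,"wx":0,"wy":0,"wz":0,"claw":35},
    {"tx":0,"ty":-0.5,"tz":-2.5,"wx":0,"wy":0,"wz":0,"claw":35},
    {"tx":0,"ty":-0.5,"tz":-2.5,"wx":0,"wy":0,"wz":0,"claw":35},
    {"tx":0,"ty":-0.5,"tz":-2.5,"wx":0,"wy":0,"wz":0,"claw":70},
    {"tx":0,"ty":-0.5,"tz":-2.5,"wx":0,"wy":0,"wz":0,"claw":70},
    {"tx":0,"ty":-0.5,"tz":-2.5,"wx":0,"wy":0,"wz":0,"claw":70},
    {"tx":0,"ty":-0.5,"tz":-2.5,"wx":0,"wy":0,"wz":0,"claw":70},
    {"tx":0,"ty":-0.5,"tz":-2.5,"wx":0,"wy":0,"wz":0,"claw":70},
    {"tx":0,"ty":-0.5,"tz":15,"wx":0,"wy":0,"wz":0,"claw":70},
    {"tx":0,"ty":-0.5,"tz":50,"wx":0,"wy":0,"wz":0,"claw":70},
    {"tx":0,"ty":15,"tz":85,"wx":0,"wy":0,"wz":0,"claw":80},
    {"tx":0,"ty":40,"tz":115,"wx":0,"wy":0,"wz":0,"claw":80},
    {"tx":0,"ty":50,"tz":150,"wx":0,"wy":0,"wz":0,"claw":80},
    {"tx":0,"ty":50,"tz":160,"wx":0,"wy":0,"wz":0,"claw":80},
    {"tx":0,"ty":50,"tz":160,"wx":0,"wy":0,"wz":0,"claw":80},
    {"tx":0,"ty":50,"tz":160,"wx":0,"wy":0,"wz":0,"claw":80}
  ]
}}

```text
time: 16.63
tool_pos: [0.5957, 0.0051, 0.1959]
orientation: [1.0, -0.0, -0.001, 0.0]
wrist_force: [0.5, -0.1, -0.3]
finger_gap: 0.08
```

```bash

python3 - <<'E'
from h import *
d=eyes.get_image("wrist"); W=cloud(d); s=telemetry.state(); p=s["tool_pos"];print(p,s["orientation"],s["finger_gap"],s["time"])
near=np.hypot(W[...,0]-.596,W[...,1]+.045)<.09
for z in (.03,.052,.074):
    P=W[near&(abs(W[...,2]-z)<.005)];print(z,len(P),fitc(P),P[:,2].mean(),np.linalg.lstsq(np.c_[P[:,:2]-P[:,:2].mean(0),np.ones(len(P))],P[:,2],rcond=None)[0])
cv2.imwrite("pics/w12.png",d["image"][:,:,::-1])
d=eyes.get_image("scene"); W=cloud(d)
P=W[(np.hypot(W[...,0]-.478,W[...,1]+.336)<.04)&(abs(W[...,2]-.111)<.006)];print("cap",len(P),fitc(P),P.mean(0))
cv2.imwrite("pics/sc12.png",cv2.resize(d["image"][120:280,140:340],(750,600),interpolation=cv2.INTER_CUBIC)[:,:,::-1])
E
```

```text
[0.59536197 0.00496474 0.19496526] [ 9.99997720e-01 -6.89199434e-04 -2.01102777e-03 -2.03453367e-04] 0.07991521338512632 16.6833
0.03 5208 [ 0.5963 -0.0461  0.0645] 0.02976831893902773 [-0.00107263 -0.00136398  0.02976832]
0.052 602 [ 0.5949 -0.0453  0.0297] 0.05171332830986724 [ 0.00043872 -0.00761291  0.05171333]
0.074 1030 [ 0.5948 -0.0451  0.0216] 0.07363462316577762 [-0.00302198 -0.014815    0.07363462]
cap 202 [ 0.4818 -0.3373  0.0273] [ 0.48297892 -0.33627891  0.11065061]
```

View pics/w12.png

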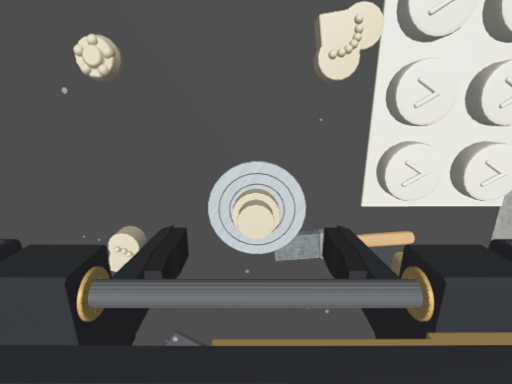

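View pics/sc12.png

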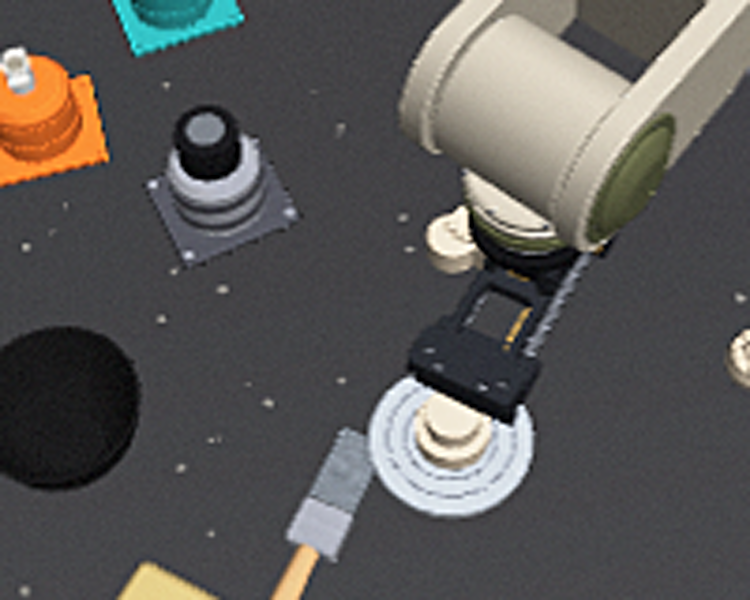

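The stack is good: the discs' centres agree within 1 mm and they are flat. Now I'll go over toward the pot.

Request:
{"fn": "send_rows", "kwargs": {
  "steps": [
    {"tx":-20,"ty":-20,"tz":45,"wx":0,"wy":0,"wz":0,"claw":88},
    {"tx":-117,"ty":-295,"tz":45,"wx":0,"wy":0,"wz":0,"claw":88},
    {"tx":-117,"ty":-295,"tz":45,"wx":0,"wy":0,"wz":0,"claw":88},
    {"tx":-117,"ty":-295,"tz":45,"wx":0,"wy":0,"wz":0,"claw":88},
    {"tx":-117,"ty":-295,"tz":45,"wx":0,"wy":0,"wz":0,"claw":88},
    {"tx":-117,"ty":-295,"tz":45,"wx":0,"wy":0,"wz":0,"claw":88},
    {"tx":-117,"ty":-295,"tz":45,"wx":0,"wy":0,"wz":0,"claw":88},
    {"tx":-117,"ty":-295,"tz":45,"wx":0,"wy":0,"wz":0,"claw":88},
    {"tx":-117,"ty":-295,"tz":45,"wx":0,"wy":0,"wz":0,"claw":88},
    {"tx":-117,"ty":-295,"tz":45,"wx":0,"wy":0,"wz":0,"claw":88},
    {"tx":-117,"ty":-295,"tz":45,"wx":0,"wy":0,"wz":0,"claw":88},
    {"tx":-117,"ty":-295,"tz":45,"wx":0,"wy":0,"wz":0,"claw":88}
  ]
}}

```text
time: 17.73
tool_pos: [0.4786, -0.2888, 0.2389]
orientation: [1.0, -0.0, -0.003, -0.001]
wrist_force: [-0.4, 0.3, 0.1]
finger_gap: 0.0882
```

```bash

python3 - <<'E'
from h import *
d=eyes.get_image("wrist"); W=cloud(d); s=telemetry.state(); p=s["tool_pos"];print(p,s["joints"],s["finger_gap"],s["time"])
near=np.hypot(W[...,0]-.478,W[...,1]+.338)<.06
for z in (.072,.111):
    P=W[near&(abs(W[...,2]-z)<.005)];print(z,len(P),fitc(P) if len(P)>9 else 0,P.mean(0))
m=(np.hypot(W[...,0]-.478,W[...,1]+.338)<.11)&(W[...,2]<.03)&(W[...,2]>.003)
P=W[m]; print(len(P), cv2.minAreaRect(P[:,:2].astype(np.float32)) if len(P) else 0)
cv2.imwrite("pics/w13.png",d["image"][:,:,::-1])
E
```

```text
[ 0.47874523 -0.2886521   0.2392217 ] [-0.75298663  0.38203942  1.21648735 -0.00267236  1.54792811 -0.75306813] 0.08769417224592005 17.7833
0.072 723 [ 0.4784 -0.3394  0.037 ] [ 0.47845553 -0.32210453  0.07059981]
0.111 1493 [ 0.4786 -0.3395  0.0266] [ 0.47859333 -0.33809492  0.11094026]
1702 ((0.47861629724502563, -0.3398602604866028), (0.10014479607343674, 0.1100635901093483), 55.71162414550781)
```

View pics/w13.png

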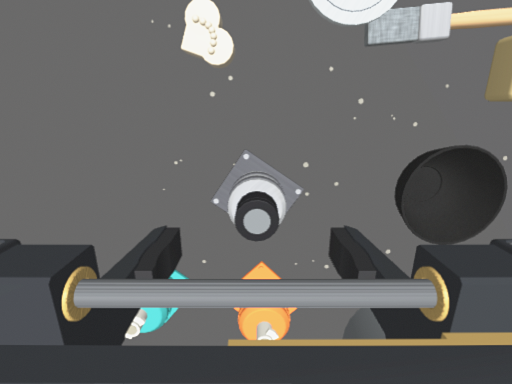

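The cap's top is at (257,222), with its centre at (0.4786,-0.3395). Coming down around it.

Request:
{"fn": "send_rows", "kwargs": {
  "steps": [
    {"tx":0,"ty":-25,"tz":-20,"wx":0,"wy":0,"wz":0,"claw":88},
    {"tx":0,"ty":-51,"tz":-40,"wx":0,"wy":0,"wz":0,"claw":88},
    {"tx":0,"ty":-51,"tz":-75,"wx":0,"wy":0,"wz":0,"claw":88},
    {"tx":0,"ty":-51,"tz":-110,"wx":0,"wy":0,"wz":0,"claw":88},
    {"tx":0,"ty":-51,"tz":-145,"wx":0,"wy":0,"wz":0,"claw":88},
    {"tx":0,"ty":-51,"tz":-170,"wx":0,"wy":0,"wz":0,"claw":88},
    {"tx":0,"ty":-51,"tz":-180,"wx":0,"wy":0,"wz":0,"claw":88},
    {"tx":0,"ty":-51,"tz":-184,"wx":0,"wy":0,"wz":0,"claw":88},
    {"tx":0,"ty":-51,"tz":-184,"wx":0,"wy":0,"wz":0,"claw":88},
    {"tx":0,"ty":-51,"tz":-184,"wx":0,"wy":0,"wz":0,"claw":88}
  ]
}}

```text
time: 18.62
tool_pos: [0.4797, -0.3399, 0.0568]
orientation: [1.0, 0.0, -0.002, 0.0]
wrist_force: [0.8, -0.6, 0.3]
finger_gap: 0.0875
```

```bash

python3 - <<'E'
from h import *
d=eyes.get_image("wrist"); W=cloud(d); s=telemetry.state(); p=s["tool_pos"];print(p,s["orientation"],s["finger_gap"],s["time"],s["wrist_force"])
near=np.hypot(W[...,0]-.478,W[...,1]+.338)<.06
P=W[near&(abs(W[...,2]-.111)<.005)];print(len(P),fitc(P),P.mean(0))
Q=W-p
for sg in (-1,1):
    m=(abs(Q[...,1])<.02)&(sg*Q[...,0]>.040)&(sg*Q[...,0]<.07)&(Q[...,2]>.02)&(Q[...,2]<.09)
    print(sg,np.percentile(W[m][:,2],[0,.5,1,3]).round(4))
cv2.imwrite("pics/w14.png",d["image"][:,:,::-1])
E
```

```text
[ 0.47958777 -0.34000974  0.05692926] [ 9.99998498e-01  3.38647785e-04 -1.65586074e-03  3.83412421e-04] 0.08820987003372129 18.6667 [-0.15636421 -0.50392     0.40624123]
7025 [ 0.4588 -0.3377  0.0388] [ 0.4790149  -0.33130954  0.11086061]
-1 [0.0823 0.0836 0.0844 0.0867]
1 [0.0821 0.0835 0.0843 0.086 ]
```

View pics/w14.png

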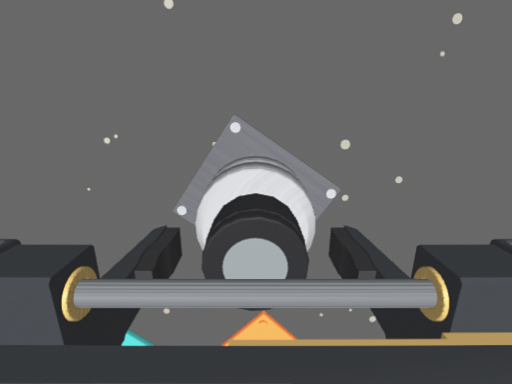

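The fingers straddle the cap at (255,260), tips at z=82 mm with no contact. Closing.

Request:
{"fn": "send_rows", "kwargs": {
  "steps": [
    {"tx":-1,"ty":0.5,"tz":-1,"wx":0,"wy":0,"wz":0,"claw":88},
    {"tx":-1,"ty":0.5,"tz":-1,"wx":0,"wy":0,"wz":0,"claw":88},
    {"tx":-1,"ty":0.5,"tz":-1,"wx":0,"wy":0,"wz":0,"claw":45},
    {"tx":-1,"ty":0.5,"tz":-1,"wx":0,"wy":0,"wz":0,"claw":45},
    {"tx":-1,"ty":0.5,"tz":-1,"wx":0,"wy":0,"wz":0,"claw":45},
    {"tx":-1,"ty":0.5,"tz":-1,"wx":0,"wy":0,"wz":0,"claw":45},
    {"tx":-1,"ty":0.5,"tz":-1,"wx":0,"wy":0,"wz":0,"claw":45},
    {"tx":-1,"ty":0.5,"tz":-1,"wx":0,"wy":0,"wz":0,"claw":45}
  ]
}}

```text
time: 19.33
tool_pos: [0.4786, -0.3396, 0.0559]
orientation: [1.0, 0.0, -0.002, 0.0]
wrist_force: [-0.3, -0.6, 1.4]
finger_gap: 0.0541
```

```bash
python3 -c "
from plant import telemetry
s=telemetry.state();print(s['tool_pos'],s['finger_gap'],s['wrist_force'],s['moment'],s['orientation'],s['joints'][5])"
```

```text
[ 0.47860546 -0.33956639  0.05593831] 0.054056604311199366 [-0.27244803 -0.56977255  1.44483789] [-0.01276662 -0.04091426 -0.01233706] [ 9.99998551e-01  3.23084806e-04 -1.62305193e-03  4.00336899e-04] -0.816540733909543
```

The cap is gripped (54.1 mm). I'll try it gently one way, +12°.

Request:
{"fn": "send_rows", "kwargs": {
  "steps": [
    {"tx":0,"ty":0,"tz":0,"wx":0,"wy":0,"wz":3,"claw":45},
    {"tx":0,"ty":0,"tz":0,"wx":0,"wy":0,"wz":6,"claw":45},
    {"tx":0,"ty":0,"tz":0,"wx":0,"wy":0,"wz":9,"claw":45},
    {"tx":0,"ty":0,"tz":0,"wx":0,"wy":0,"wz":12,"claw":45},
    {"tx":0,"ty":0,"tz":0,"wx":0,"wy":0,"wz":12,"claw":45}
  ]
}}

```text
time: 19.75
tool_pos: [0.4807, -0.3402, 0.0562]
orientation: [0.994, 0.106, 0.001, 0.002]
wrist_force: [10.1, -1.6, -2.9]
finger_gap: 0.0544
```

```bash
python3 -c "
from plant import telemetry
s=telemetry.state();print(s['tool_pos'],s['finger_gap'],s['wrist_force'],s['moment'],s['orientation'],s['joints'][5])"
```

```text
[ 0.48065985 -0.34020133  0.05623475] 0.05436341644564584 [10.10734608 -1.55917107 -2.8750309 ] [-0.21945045 -1.48722407 -0.19261329] [9.94367195e-01 1.05972027e-01 7.32689012e-04 1.80927075e-03] -1.0281889894484497
```

Request:
{"fn": "send_rows", "kwargs": {
  "steps": [
    {"tx":0,"ty":0,"tz":0,"wx":0,"wy":0,"wz":-4,"claw":45},
    {"tx":-1,"ty":0,"tz":0,"wx":0,"wy":0,"wz":-8,"claw":45},
    {"tx":-2,"ty":0.5,"tz":0,"wx":0,"wy":0,"wz":-12,"claw":45},
    {"tx":-2,"ty":0.5,"tz":0,"wx":0,"wy":0,"wz":-12,"claw":45}
  ]
}}

```text
time: 20.08
tool_pos: [0.4785, -0.3396, 0.0561]
orientation: [1.0, 0.0, 0.0, 0.002]
wrist_force: [0.2, 0.5, -0.2]
finger_gap: 0.0538
```

```bash
python3 -c "
from plant import telemetry
s=telemetry.state();print(s['tool_pos'],s['finger_gap'],s['wrist_force'],s['moment'],s['orientation'],s['joints'][5])"
```

```text
[ 0.4784962  -0.33956239  0.05608016] 0.053814678953286815 [ 0.16860416  0.50316676 -0.21153707] [0.03712969 0.02384354 0.03415944] [9.99998460e-01 2.25759895e-04 3.59620255e-04 1.70308021e-03] -0.8175242727940477
```

Request:
{"fn": "send_rows", "kwargs": {
  "steps": [
    {"tx":0,"ty":0,"tz":0,"wx":0,"wy":0,"wz":-3,"claw":45},
    {"tx":0,"ty":0,"tz":0,"wx":0,"wy":0,"wz":-6,"claw":45},
    {"tx":0,"ty":0,"tz":0,"wx":0,"wy":0,"wz":-9,"claw":45},
    {"tx":0,"ty":0,"tz":0,"wx":0,"wy":0,"wz":-12,"claw":45},
    {"tx":0,"ty":0,"tz":0,"wx":0,"wy":0,"wz":-12,"claw":45}
  ]
}}

```text
time: 20.5
tool_pos: [0.4785, -0.3395, 0.056]
orientation: [0.995, -0.104, 0.0, 0.002]
wrist_force: [-0.0, -0.6, -0.4]
finger_gap: 0.054
```

```bash
python3 -c "
from plant import telemetry
s=telemetry.state();print(s['tool_pos'],s['finger_gap'],s['wrist_force'],s['moment'],s['orientation'],s['joints'][5])"
```

```text
[ 0.4785369  -0.33953915  0.05602721] 0.05402249429853001 [-4.25712003e-04 -6.34755185e-01 -4.07149163e-01] [ 0.04772602 -0.00935898 -0.05667191] [ 9.94562665e-01 -1.04126000e-01  1.44054711e-04  1.69131934e-03] -0.6078245207504204
```

The + way met resistance (10 N sideways), and the − way turns freely. I'll continue the − way to about −72°.

Request:
{"fn": "send_rows", "kwargs": {
  "steps": [
    {"tx":0,"ty":0,"tz":0,"wx":0,"wy":0,"wz":-5,"claw":45},
    {"tx":0,"ty":0,"tz":0,"wx":0,"wy":0,"wz":-10,"claw":45},
    {"tx":0,"ty":0,"tz":0,"wx":0,"wy":0,"wz":-15,"claw":45},
    {"tx":0,"ty":0,"tz":0,"wx":0,"wy":0,"wz":-20,"claw":45},
    {"tx":0,"ty":0,"tz":0,"wx":0,"wy":0,"wz":-25,"claw":45},
    {"tx":0,"ty":0,"tz":0,"wx":0,"wy":0,"wz":-30,"claw":45},
    {"tx":0,"ty":0,"tz":0,"wx":0,"wy":0,"wz":-35,"claw":45},
    {"tx":0,"ty":0,"tz":0,"wx":0,"wy":0,"wz":-40,"claw":45},
    {"tx":0,"ty":0,"tz":0,"wx":0,"wy":0,"wz":-45,"claw":45},
    {"tx":0,"ty":0,"tz":0,"wx":0,"wy":0,"wz":-50,"claw":45},
    {"tx":0,"ty":0,"tz":0,"wx":0,"wy":0,"wz":-55,"claw":45},
    {"tx":0,"ty":0,"tz":0,"wx":0,"wy":0,"wz":-60,"claw":45},
    {"tx":0,"ty":0,"tz":0,"wx":0,"wy":0,"wz":-60,"claw":45},
    {"tx":0,"ty":0,"tz":0,"wx":0,"wy":0,"wz":-60,"claw":45}
  ]
}}

```text
time: 21.67
tool_pos: [0.4785, -0.3396, 0.056]
orientation: [0.811, -0.586, -0.001, 0.002]
wrist_force: [-0.2, 0.2, -0.6]
finger_gap: 0.0536
```

```bash
python3 -c "
from plant import telemetry
s=telemetry.state();print(s['tool_pos'],s['finger_gap'],s['wrist_force'],s['moment'],s['orientation'],s['joints'])"
```

```text
[ 0.47849796 -0.33956177  0.05596848] 0.05360507437965894 [-0.1561989   0.18888031 -0.63346846] [ 0.04323993  0.04815915 -0.01643658] [ 8.10597324e-01 -5.85601469e-01 -7.50987688e-04  1.52742535e-03] [-0.81720968  0.59570033  1.41340725 -0.00362639  1.1333804   0.43557375]
```

It turned 72° with hardly any torque. A gentle test lift of 8 mm next, since a locked cap would stop at 3 mm.

Request:
{"fn": "send_rows", "kwargs": {
  "steps": [
    {"tx":0,"ty":0,"tz":2,"wx":0,"wy":0,"wz":0,"claw":45},
    {"tx":0,"ty":0,"tz":4,"wx":0,"wy":0,"wz":0,"claw":45},
    {"tx":0,"ty":0,"tz":6,"wx":0,"wy":0,"wz":0,"claw":45},
    {"tx":0,"ty":0,"tz":8,"wx":0,"wy":0,"wz":0,"claw":45}
  ]
}}

```text
time: 22.0
tool_pos: [0.4785, -0.3396, 0.0643]
orientation: [0.811, -0.585, -0.001, 0.002]
wrist_force: [0.2, -0.0, -0.1]
finger_gap: 0.0542
```

It comes up freely. Lifting straight up to about a hand's width above the neck.

Request:
{"fn": "send_rows", "kwargs": {
  "steps": [
    {"tx":0,"ty":0,"tz":8,"wx":0,"wy":0,"wz":0,"claw":45},
    {"tx":0,"ty":0,"tz":16,"wx":0,"wy":0,"wz":0,"claw":45},
    {"tx":0,"ty":0,"tz":24,"wx":0,"wy":0,"wz":0,"claw":45},
    {"tx":0,"ty":0,"tz":36,"wx":0,"wy":0,"wz":0,"claw":45},
    {"tx":0,"ty":0,"tz":50,"wx":0,"wy":0,"wz":0,"claw":45},
    {"tx":0,"ty":0,"tz":65,"wx":0,"wy":0,"wz":0,"claw":45},
    {"tx":0,"ty":0,"tz":80,"wx":0,"wy":0,"wz":0,"claw":45},
    {"tx":0,"ty":0,"tz":95,"wx":0,"wy":0,"wz":0,"claw":45},
    {"tx":0,"ty":0,"tz":105,"wx":0,"wy":0,"wz":0,"claw":45},
    {"tx":0,"ty":0,"tz":105,"wx":0,"wy":0,"wz":0,"claw":45},
    {"tx":0,"ty":0,"tz":105,"wx":0,"wy":0,"wz":0,"claw":45},
    {"tx":0,"ty":0,"tz":105,"wx":0,"wy":0,"wz":0,"claw":45},
    {"tx":0,"ty":0,"tz":105,"wx":0,"wy":0,"wz":0,"claw":45}
  ]
}}

```text
time: 23.08
tool_pos: [0.4783, -0.3393, 0.1683]
orientation: [0.811, -0.585, -0.002, 0.001]
wrist_force: [0.4, -0.3, -0.7]
finger_gap: 0.0539
```

```bash
python3 - <<'E'
from h import *
s=telemetry.state();print(s['tool_pos'],s['finger_gap'],s['wrist_force'],s['orientation'],s['joint_vel'].round(4))
p=s["tool_pos"]
d=eyes.get_image("wrist");W=cloud(d)
P=W[(np.hypot(W[...,0]-p[0],W[...,1]-p[1])<.022)&(W[...,2]>.15)&(W[...,2]<p[2]+.07)];z=np.median(P[:,2]);P=P[abs(P[:,2]-z)<.004];print("cap top",z,len(P),np.linalg.lstsq(np.c_[P[:,:2]-P[:,:2].mean(0),np.ones(len(P))],P[:,2],rcond=None)[0])
cv2.imwrite("pics/w15.png",d["image"][:,:,::-1])
d=eyes.get_image("scene");W=cloud(d)
near=np.hypot(W[...,0]-.6,W[...,1]+.045)<.06
for zz in (.052,.074):
    P=W[near&(abs(W[...,2]-zz)<.006)];print(zz,len(P),fitc(P))
cv2.imwrite("pics/sc15.png",cv2.resize(d["image"][100:292,100:356],(800,600),interpolation=cv2.INTER_CUBIC)[:,:,::-1])
d=eyes.get_image("side")
cv2.imwrite("pics/s15.png",cv2.resize(d["image"][80:272,160:416],(800,600),interpolation=cv2.INTER_CUBIC)[:,:,::-1])
E
```

```text
[ 0.47825134 -0.33931493  0.16834144] 0.05389120515405656 [ 0.39732536 -0.31777787 -0.65236142] [ 0.81087582 -0.5852147  -0.00152658  0.00134805] [ 0.0008 -0.0005 -0.0036  0.001   0.0037  0.0009]
cap top 0.2236266806113366 3903 [-0.02442191 -0.00897537  0.22359308]
0.052 125 [ 0.5986 -0.0432  0.0294]
0.074 172 [ 0.5982 -0.0429  0.0215]
```

View pics/sc15.png

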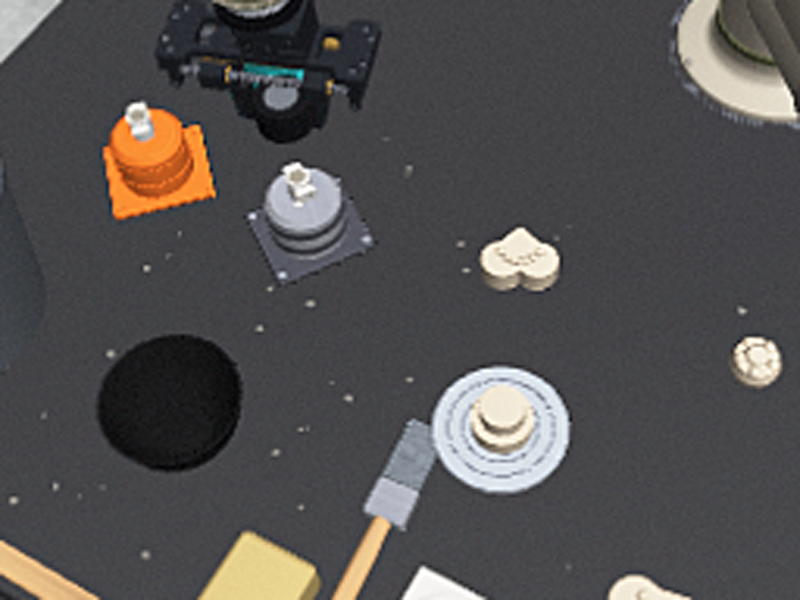

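View pics/s15.png

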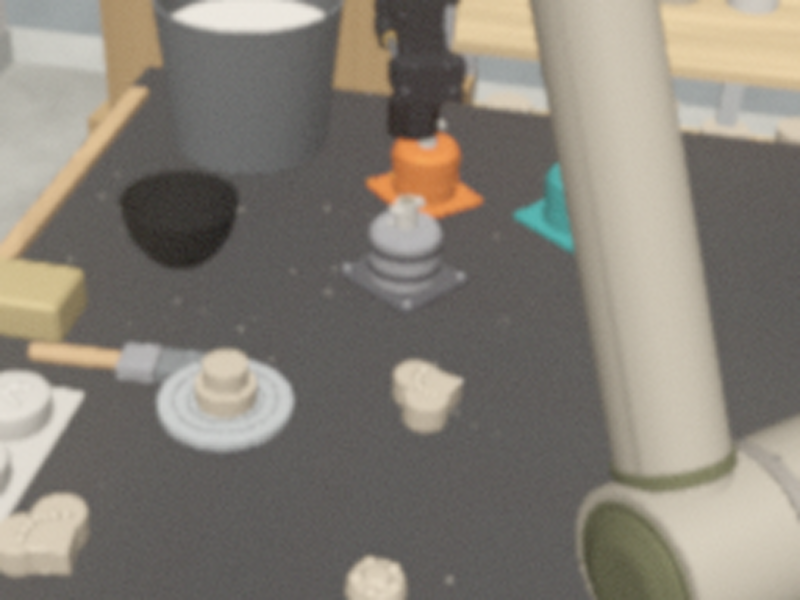

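View pics/w15.png

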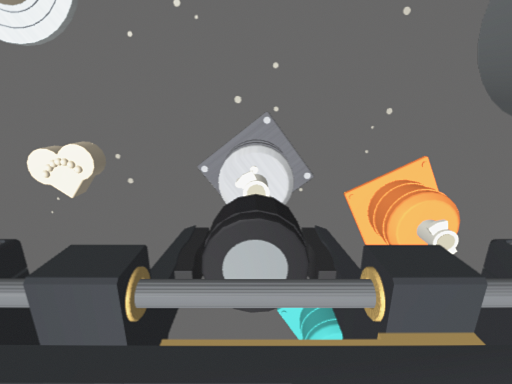

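The pot is open (white neck at (297,180) in the scene crop). The cap is level in the fingers, its rim about 87 mm above the neck, and the stack is intact. Handing in.

```bash
python3 -c "
from plant import order
print(order.close_job())"
```

```text
the job is handed in; nothing more can be done
None
```

The job was finished and handed in at about 23 s of the 72 s allowed; the hand-in gives no verdict.

- **Discs:** The larger disc lies flat on the plate about 1.5 mm from its centre. The smaller one lies flat on top, within about 1 mm of the larger. I let go of both, and the last scene picture shows the stack undisturbed.
- **Cap:** Turning it +12° met a stop, with about 10 N sideways and 2 mm of tool drift, so I went back. The other way it turned about 72° almost without torque. A gentle 8 mm test lift showed no resistance, and then it came straight off.
- **Final pose:** The cap is held at 54 mm opening, level within about 1.5° and still. Its rim is about 87 mm above the open neck and on its axis.
- **Bystanders:** I did not touch the other castings, the bowl or the brush. I checked this only by looking at the pictures, not by measuring their positions.

**Disagreements:**
- **Fingertips:** They sit about 26 mm behind the reported TCP, seen by both cameras. The first attempt on the larger disc therefore closed above it without touching, and I corrected every height after that.
- **Scene camera:** It reads x about 3 to 5 mm larger than the wrist camera. I used the wrist camera's values.

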